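# Pack limes in the garnish carrier and clamp its cover

### The job

Set every lime on the table into a dimple of the white tray, put the clear cover over them and press it down until it is fully home on its gasket. Then swing the clamp arm over the cover to its stop, turn the wing knob clockwise until the orange foot just touches the cover, and give it a quarter turn more - do not overtighten. Leave the jar, the shaker and the citrus press where they stand.

Things in the scene. Friction and masses are not known exactly. Their poses are not given: they have to be found in the camera images.
- carrier: Fixed carrier; origin at table level, centre of its 172 mm square wooden base (10 mm thick), z up. On it a white tray block, 126 mm square, top at z=26 mm, with four round dimples (30 mm wide, at x,y = +-35 mm), and the black gasket round the block. At x=0, y=+130 mm stands the steel clamp post (22 mm diameter, top z=92 mm) that carries the swing arm.
- gasket (a joint): Slide of the black gasket ring round the tray, m: 0 = up (top 16 mm above the table), 0.005 = fully down on its stop (top 11 mm). Moves down only under about 8 N and stays where pushed; the cover's weight does not move it.
- cover: Loose clear cover, 142x142x59 mm, open below (inside 134x134x55), grey rim, blue handle on top, about 0.22 kg. Origin: centre of the rim plane, z up. Fits over the tray block with 4 mm to spare each side, sides parallel to the block's, any way round. Laid on, it rests on the raised gasket, origin 16 mm above the table; fully home: origin 11 mm, top face 70 mm above the table.
- cover_handle (a point): Centre of the cover's blue handle bar (50 mm long along the cover's x, 14 mm wide in y, 14 mm high, on two short legs); 92 mm above the cover's origin, its top 99 mm above it and its underside 26 mm above the top face.
- clamp_arm (a joint): Hinge of the swing arm about the vertical post, rad: 0 = open, 1.75 = end stop with the foot over the cover; grows clockwise from above; stays where left (0.12 N m friction). A bar 18 mm wide, 92 to 104 mm above the table. At value a its knob end points at angle 0.18 - a from the carrier's +x (counterclockwise positive), so at the stop to -y, knob axis at x=0, y=+45 mm.
- swing_peg (a point): Grip point on the upright blue round peg (14 mm diameter, 104 to 138 mm above the table) on the arm's short end, 55 mm from the post axis, opposite the knob; this point is 126 mm above the table. Move the peg round the post to swing the arm.
- clamp_knob (a joint): Angle of the black wing knob, rad, range 0 to 10; grows clockwise from above = tightening. The knob keeps its height; its spindle drives the foot down 12 mm per turn (1.91 mm per rad). Friction 0.04 N m. At 0 the free foot's underside is 80 mm above the table. Starts at a different angle each time.
- knob_grip (a point): Centre of the wing knob's wing: 48 mm long, 12 mm thick, 28 mm high (114 to 142 mm above the table); this point is on the knob axis, 128 mm above the table, 85 mm from the post axis. Its x axis lies along the wing.
- clamp_foot (a joint): Spring travel of the foot, m: 0 = hangs free; grows as the foot is pushed up against its spring (2000 N/m, 7 mm at most). After touching it grows 1.91 mm per rad of knob: 0.003 = a quarter turn past touching.
- foot_tip (a point): Centre of the underside of the round orange clamp foot (20 mm diameter), on the knob axis.
- tray_center (a point): Centre of the tray block's top face, 26 mm above the table.
- dimple0 (a point): Where a lime's centre is when it lies in dimple 0: over the dimple's centre, about 14 mm above the tray top (40 mm above the table).
- dimple1 (a point): Where a lime's centre is when it lies in dimple 1: over the dimple's centre, about 14 mm above the tray top (40 mm above the table).
- dimple2 (a point): Where a lime's centre is when it lies in dimple 2: over the dimple's centre, about 14 mm above the tray top (40 mm above the table).
- dimple3 (a point): Where a lime's centre is when it lies in dimple 3: over the dimple's centre, about 14 mm above the tray top (40 mm above the table).
- lime_a_center (a point): Centre of loose lime a (green or yellow-green ball, about 41x43x43 mm, 55 g; rolls when knocked). May be absent.
- lime_b_center (a point): Centre of loose lime b (green or yellow-green ball, about 41x38x41 mm, 55 g; rolls when knocked). May be absent.
- lime_c_center (a point): Centre of loose lime c (green or yellow-green ball, about 39x40x40 mm, 55 g; rolls when knocked). May be absent.
- lime_d_center (a point): Centre of loose lime d (green or yellow-green ball, about 41x43x43 mm, 55 g; rolls when knocked). May be absent.
- jam: Bystander: small jar of yellow fruit pulp with lid, 70x70x70 mm, origin under its centre.
- shaker: Bystander: small glass shaker with a grey lid, 44x44x72 mm, origin under its centre.
- press: Bystander: aluminium hand citrus press lying down, 69x218x45 mm, long side along its y, origin under its centre.
Not all that is in view belongs to the job. Leave any red or turquoise look-alike of the part that bears lime_a_center alone.

How it is judged:
On the way, in this order (a step that is already met when the one before it is completed fails the run):
1. every lime lies in a dimple of the tray, not yet covered ((distance between lime_a_center and dimple0 below 0.009 m or distance between lime_a_center and dimple1 below 0.009 m or distance between lime_a_center and dimple2 below 0.009 m or distance between lime_a_center and dimple3 below 0.009 m) and (distance between lime_b_center and dimple0 below 0.009 m or distance between lime_b_center and dimple1 below 0.009 m or distance between lime_b_center and dimple2 below 0.009 m or distance between lime_b_center and dimple3 below 0.009 m) and (distance between lime_c_center and dimple0 below 0.009 m or distance between lime_c_center and dimple1 below 0.009 m or distance between lime_c_center and dimple2 below 0.009 m or distance between lime_c_center and dimple3 below 0.009 m) and (distance between lime_d_center and dimple0 below 0.009 m or distance between lime_d_center and dimple1 below 0.009 m or distance between lime_d_center and dimple2 below 0.009 m or distance between lime_d_center and dimple3 below 0.009 m) and horizontal distance between cover and tray_center above 0.05 m), for 0.2 s.
2. the cover is pressed fully home over the tray, the clamp foot not yet on it (x of cover in the frame of carrier between -0.007 and 0.007 m and y of cover in the frame of carrier between -0.007 and 0.007 m and z of cover in the frame of carrier below 0.0125 m and value of joint gasket above 0.004 m and angle between cover's own z axis and vertical below 0.04 rad and value of joint clamp_foot below 0.0008 m), for 0.2 s.
3. the clamp arm is swung over the cover to its stop, the foot not yet pressed (x of cover in the frame of carrier between -0.007 and 0.007 m and y of cover in the frame of carrier between -0.007 and 0.007 m and z of cover in the frame of carrier below 0.0125 m and value of joint gasket above 0.004 m and angle between cover's own z axis and vertical below 0.04 rad and value of joint clamp_arm above 1.6 rad and value of joint clamp_foot below 0.0012 m), for 0.2 s.
At the end, for the whole second after the job is handed in: Every lime present rests within 9 mm of a dimple seat; cover level, within 7 mm of centre, origin under 12.5 mm above the table, gasket down over 4 mm; arm over 1.6 rad; foot spring travel 2.0 to 4.0 mm (60 to 120 degrees of knob past touching) ((distance between lime_a_center and dimple0 below 0.009 m or distance between lime_a_center and dimple1 below 0.009 m or distance between lime_a_center and dimple2 below 0.009 m or distance between lime_a_center and dimple3 below 0.009 m) and (distance between lime_b_center and dimple0 below 0.009 m or distance between lime_b_center and dimple1 below 0.009 m or distance between lime_b_center and dimple2 below 0.009 m or distance between lime_b_center and dimple3 below 0.009 m) and (distance between lime_c_center and dimple0 below 0.009 m or distance between lime_c_center and dimple1 below 0.009 m or distance between lime_c_center and dimple2 below 0.009 m or distance between lime_c_center and dimple3 below 0.009 m) and (distance between lime_d_center and dimple0 below 0.009 m or distance between lime_d_center and dimple1 below 0.009 m or distance between lime_d_center and dimple2 below 0.009 m or distance between lime_d_center and dimple3 below 0.009 m) and x of cover in the frame of carrier between -0.007 and 0.007 m and y of cover in the frame of carrier between -0.007 and 0.007 m and z of cover in the frame of carrier below 0.0125 m and value of joint gasket above 0.004 m and angle between cover's own z axis and vertical below 0.04 rad and value of joint clamp_arm above 1.6 rad and value of joint clamp_foot between 0.002 and 0.004 m and linear speed of cover below 0.02 m/s).
It fails at once if the clamp is overtightened (foot spring travel over 5.5 mm, about 165 degrees past touching) (value of joint clamp_foot above 0.0055 m).
It fails at once if a bystander (jar, shaker or citrus press) is moved more than 3 cm or tipped (distance of any of jam, shaker, press from where it was at the start of the episode above 0.03 m or angle between any of jam, shaker's own z axis and vertical above 0.5 rad).
Of lime_a, lime_b, lime_c, lime_d only 2 to 4 are there at a start; the rules pass over those that are not, and their reading is None.
At some moment in a run one of cover may be knocked a few centimetres aside while the robot is not near it.
Once in a run the grip may slacken for a moment while it holds something.
It also fails if it takes over 210 s, if anything falls off the work surface, if the arm or the gripper's body presses on something with over 40 N, if the wrist force passes 120 N, or if a joint passes its speed limit or range.

### The arm

A 7-joint arm with a two-finger parallel gripper is mounted at the origin on a cart in front of the work surface, level with it; the furniture and walls round the work are solid. World frame = base frame: x ahead of the robot, y to its left, z up, the work surface at z = 0. Lengths are in m, angles in rad, forces in N, time in s.
With the tool pointing down it reaches from about 0.4 to 0.875 m from the base axis. Payload 6.5 kg.
Tool frame: the origin (TCP) lies where the fingers leave the gripper's body, on its centre line; the fingertips stand 64 mm ahead of it and the grasp point (between the pads) lies 45 mm ahead of it (finger_overhang is the distance from the TCP to the fingertips, in m); z points along the fingers, y is the direction in which the jaws open and shut (so a half turn about z gives the same grasp; the last joint's range is limited). The gripper opens to 88 mm and grips with 3 to 60 N. Pads are 18 mm wide; open, the fingers measure 123 mm over their backs; the gripper's body (75 mm by 187 mm) begins 45 mm behind the grasp point.
Start: joints at [-1.397, 0.536, -0.004, 1.538, 0.003, 1.067, -0.071], TCP at [0.154, 0.631, 0.303] pointing down, gripper open.
Joint ranges: [-2.7, 2.7], [-0.37, 2.16], [-1.27, 1.26], [0.24, 2.4], [-1.31, 4.45], [0.19, 1.91], [-2.76, 2.76]. Speed limits (rad/s): [2.39, 2.39, 3.14, 3.14, 3.14, 3.14, 3.14].

### API

Orientations are given as a unit quaternion [x, y, z, w].
In Python, from workcell import reach, move_straight, movej, open_jaws, close_gripper, hold, solve_ik, get_obs, capture, camera_model, PlanningError, finish_job, finger_overhang gives the robot as it stands. The module is installed in compiled form; this text tells all that it offers. Calls block until the motion is done:
- reach(position, orientation): joint-space move of the TCP to a pose.
- move_straight(position, v=0.15, frame=None): straight line of the TCP; frame=None keeps the orientation; v is the mean speed in m/s.
- movej(angles): joint-space move.
- open_jaws() and close_gripper(force=None): open the fingers fully, or close them until they stop; force is the grip in N (None keeps the last).
- hold(seconds).
- solve_ik(position, orientation): joint angles nearest the present ones, or None.
- get_obs(): the state.
- capture(name): name is "side" or "top" or "wrist"; returns the picture (480x640x3 uint8, red, green, blue); there is no depth.
- camera_model(name): a dict with "mtx" (3x3 intrinsics, pixels), "k1" (the pictures are not rectified: a ray, as slopes to the right and down, at radius r is drawn at 1 + k1 r^2 times it, then the intrinsics apply), "view" (4x4, takes a point from world to camera coordinates). Camera axes: x right, y up, looking along -z (the intrinsics and any distortion apply to the point x, -y, -z); pixel columns grow to the right and rows downward; lengths in m; the calibration is good to about 2 mm. A picture is of the moment at which its call begins: read the wrist's pose just before it. camera_model takes no time and is no camera call; for the wrist camera it gives the pose at the moment of the call.
A pose or a line that the arm cannot do raises PlanningError and nothing moves.
- finish_job(): hands the job in, once; it reports no verdict.
The state is a dict: "time_s": time; "q": joint angles; "joint_vel": joint speeds; "effort": joint torques, N m; "eef_pos": TCP position; "tool_rot": TCP orientation; "ft_force": force on the tool from outside, world axes, zero at the start; "moment": the same for the moment, N m; "gripper_width": finger opening in m.
Only numpy, scipy, OpenCV 4.12 (cv2) and the standard library are available. Lean on these libraries where they do the work, as an engineer would, in place of code of your own. Each camera call takes 0.05 s, during which the arm holds its last target.

## Working session

There is one attempt and no reset: what is moved stays moved. The work goes in short steps, each a Python script; the robot and the scene stay as the last script left them, time stands still between calls to the robot, and variables do not carry over. Pictures are saved under pics/ and viewed, and the job is handed in when it is done.

```bash
mkdir -p pics; ls
python3 - <<'E'
from workcell import *
import cv2, numpy as np
o=get_obs(); print(o)
for n in ("side","top","wrist"):
    m=camera_model(n); print(n,m)
    cv2.imwrite(f"pics/{n}0.png",capture(n)[:,:,::-1])
print(finger_overhang)
E
```

```text
pics
{'time_s': 0.0, 'q': array([-1.39713838,  0.53715144, -0.00443677,  1.53882974,  0.00261711,
        1.06729994, -0.07117941]), 'joint_vel': array([-0.00151694, -0.00036717,  0.00053751,  0.00067999,  0.00156141,
       -0.00056924,  0.00301885]), 'effort': array([ 3.14651979e-04, -5.70985794e+01,  9.91251580e-01, -2.51594388e+01,
       -5.61497896e-02,  1.81465794e-02,  1.70482713e-04]), 'eef_pos': array([0.15431377, 0.63091484, 0.30186547]), 'tool_rot': array([ 1.19592447e-01,  9.92822713e-01, -8.40846470e-04, -3.09924969e-05]), 'ft_force': array([ 1.07577756, -0.06532242,  0.88773655]), 'moment': array([-0.04601292, -0.01898614, -0.05003432]), 'gripper_width': 0.08795511216816373}
side {'mtx': array([[537.61386274,   0.        , 308.44559911],
       [  0.        , 537.61386274, 240.39183333],
       [  0.        ,   0.        ,   1.        ]]), 'k1': -0.014912043589196679, 'view': array([[ 0.99991367, -0.00315544,  0.01275537, -0.57272604],
       [-0.00314957,  0.88488265,  0.46580336, -0.01503256],
       [-0.01275682, -0.46580332,  0.88479632, -1.40955497],
       [ 0.  
[... 448 characters left out ...]
-2.66716151e-02,  9.90326290e-01,
        -8.91989566e-01],
       [ 0.00000000e+00,  0.00000000e+00,  0.00000000e+00,
         1.00000000e+00]])}
wrist {'mtx': array([[376.11543962,   0.        , 318.71481152],
       [  0.        , 376.11543962, 236.82671294],
       [  0.        ,   0.        ,   1.        ]]), 'k1': -0.026240914708819806, 'view': array([[ 2.36261486e-01,  9.71689513e-01,  3.03675381e-05,
        -6.49166275e-01],
       [-9.28636706e-01,  2.25802609e-01, -2.94358709e-01,
         4.13512834e-02],
       [-2.86032127e-01,  6.95174256e-02,  9.55695009e-01,
        -3.89672457e-01],
       [ 0.00000000e+00,  0.00000000e+00,  0.00000000e+00,
         1.00000000e+00]])}
0.064
```

View pics/side0.png

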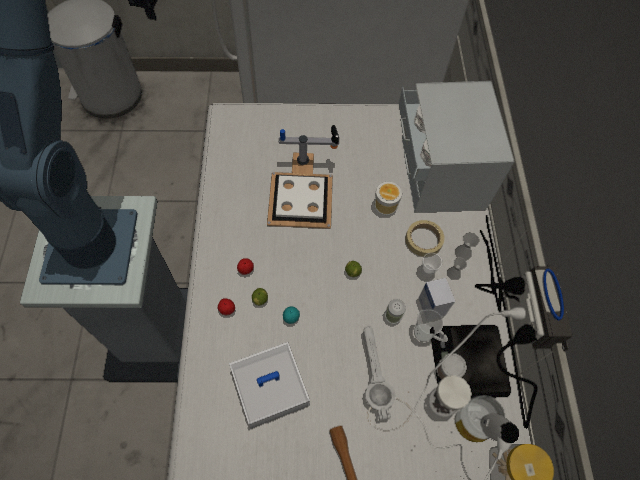

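View pics/top0.png

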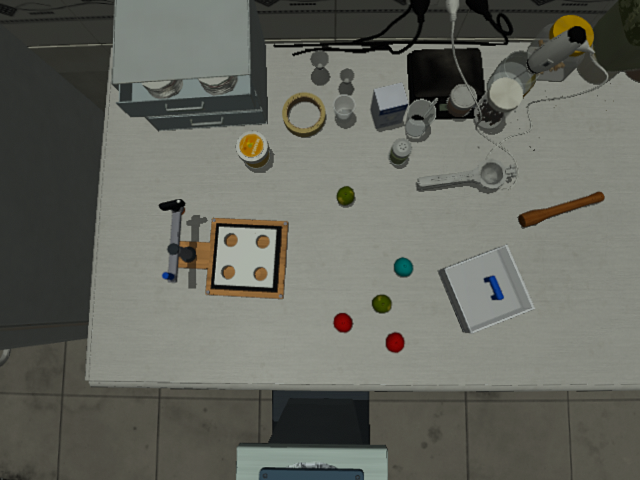

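View pics/wrist0.png

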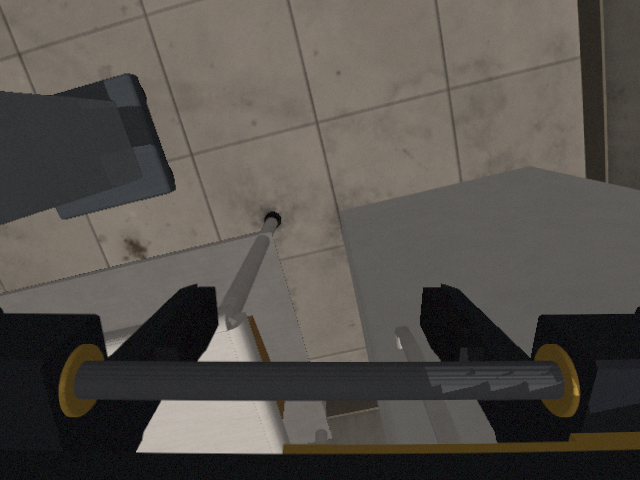

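Two limes are visible, at side (260,297) and (353,269), which are top (382,304) and (346,196). The look-alikes are red balls at top (343,323) and (395,343) and a turquoise one at top (403,267). The carrier is at top (247,258), the cover at (487,289) and the arm is open. Next I'll write the helpers and check close crops.

```bash
cat > h.py <<'E'
from workcell import *
import cv2, numpy as np
def cam(n):
    m=camera_model(n); return m
def px2ray(m,u,v):
    K=m["mtx"]; d=np.array([(u-K[0,2])/K[0,0],(v-K[1,2])/K[1,1]]); s=d.copy()
    for _ in range(20): s=d/(1+m["k1"]*(s@s))
    V=m["view"]; R=V[:3,:3]; t=V[:3,3]
    c=-R.T@t; r=R.T@np.array([s[0],-s[1],-1.0]); return c,r/np.linalg.norm(r)
def onz(m,u,v,z):
    c,r=px2ray(m,u,v); return c+r*(z-c[2])/r[2]
def proj(m,p):
    V=m["view"]; q=V[:3,:3]@np.asarray(p,float)+V[:3,3]; s=np.array([q[0],-q[1]])/-q[2]; s=s*(1+m["k1"]*(s@s))
    K=m["mtx"]; return np.array([K[0,0]*s[0]+K[0,2],K[1,1]*s[1]+K[1,2]])
def tri(m1,a,m2,b):
    c1,r1=px2ray(m1,*a); c2,r2=px2ray(m2,*b)
    A=np.stack([r1,-r2],1); s,_,_,_=np.linalg.lstsq(A,c2-c1,rcond=None)
    p,q=c1+s[0]*r1,c2+s[1]*r2; return (p+q)/2,np.linalg.norm(p-q)
def blobs(img,lo,hi,amin=30):
    h=cv2.cvtColor(img,cv2.COLOR_RGB2HSV); mk=cv2.inRange(h,np.array(lo),np.array(hi))
    n,l,st,ce=cv2.connectedComponentsWithStats(mk)
    return [(tuple(np.round(ce[i],1)),int(st[i,4]),tuple(int(x) for x in st[i,:4])) for i in range(1,n) if st[i,4]>=amin],mk
def qd(yaw):
    # tool pointing down; tool y axis (jaw dir) at world angle yaw
    from scipy.spatial.transform import Rotation as Ro
    y=np.array([np.cos(yaw),np.sin(yaw),0]); z=np.array([0,0,-1.]); x=np.cross(y,z)
    return Ro.from_matrix(np.stack([x,y,z],1)).as_quat()
def save(n,img): cv2.imwrite(f"pics/{n}.png",img[:,:,::-1] if img.ndim==3 else img)
def crop(img,x0,y0,x1,y1,s): return cv2.resize(np.ascontiguousarray(img[y0:y1,x0:x1]),None,fx=s,fy=s,interpolation=cv2.INTER_CUBIC)
E
python3 - <<'E'
from h import *
S=capture("side");T=capture("top");ms=cam("side");mt=cam("top")
for nm,lo,hi in (("lime",(22,100,40),(45,255,255)),("blue",(110,130,50),(125,255,255))):
    for n,i in(("side",S),("top",T)): print(nm,n,blobs(i,lo,hi,12)[0])
a=crop(T,150,180,300,310,4);b=crop(T,300,170,440,360,3)
save("t_car",a);save("t_lime",b)
save("t_cov",crop(T,430,235,550,345,5)); save("s_car",crop(S,255,115,350,235,5)); save("s_cov",crop(S,220,335,320,430,6))
E
```

```text
lime side [((np.float64(353.1), np.float64(268.5)), 197, (345, 261, 17, 16)), ((np.float64(259.2), np.float64(296.2)), 206, (252, 288, 16, 17)), ((np.float64(460.9), np.float64(428.5)), 87, (455, 420, 16, 21)), ((np.float64(477.6), np.float64(440.2)), 28, (472, 439, 14, 3)), ((np.float64(511.1), np.float64(455.5)), 63, (507, 445, 14, 23)), ((np.float64(529.2), np.float64(449.1)), 84, (522, 444, 17, 14)), ((np.float64(546.1), np.float64(468.8)), 193, (536, 455, 18, 25)), ((np.float64(516.3), np.float64(474.9)), 79, (508, 470, 18, 10))]
lime top [((np.float64(571.7), np.float64(26.6)), 652, (549, 15, 45, 32)), ((np.float64(576.1), np.float64(53.2)), 61, (569, 50, 16, 7)), ((np.float64(533.4), np.float64(76.8)), 19, (532, 74, 4, 7)), ((np.float64(304.1), np.float64(116.8)), 558, (283, 93, 42, 44)), ((np.float64(249.3), np.float64(144.0)), 35, (246, 140, 8, 8)), ((np.float64(259.2), np.float64(162.6)), 84, (247, 153, 22, 15)), ((np.float64(344.8), np.float64(195.0)), 235, (337, 186, 17, 19)), ((np.float64(381.8), np.float64(303.4)), 259, (372, 295, 19, 18))]
blue side [((np.float64(283.0), np.float64(134.6)), 18, (281, 130, 4, 9)), ((np.float64(550.2), np.float64(272.2)), 32, (545, 269, 11, 8)), ((np.float64(544.9), np.float64(284.5)), 31, (544, 275, 4, 20)), ((np.float64(559.3), np.float64(294.6)), 85, (553, 278, 11, 37)), ((np.float64(553.6), np.float64(311.4)), 52, (547, 301, 15, 19)), ((np.float64(262.2), np.float64(381.4)), 13, (258, 378, 9, 7))]
blue top [((np.float64(164.4), np.float64(275.2)), 17, (162, 272, 7, 7)), ((np.float64(492.6), np.float64(277.6)), 14, (489, 276, 8, 5)), ((np.float64(492.7), np.float64(287.9)), 18, (489, 281, 8, 15)), ((np.float64(499.1), np.float64(288.4)), 17, (496, 282, 7, 14))]
```

Run:
```python
import cv2,numpy as np
a=cv2.imread("pics/t_lime.png"); b=cv2.imread("pics/t_cov.png");
print(a.shape,b.shape)
h=570
out=np.hstack([cv2.resize(a,(300,407)),cv2.resize(b,(444,407))]);cv2.imwrite("pics/mix1.png",out)
```

```text
(570, 420, 3) (550, 600, 3)
```

View pics/t_car.png

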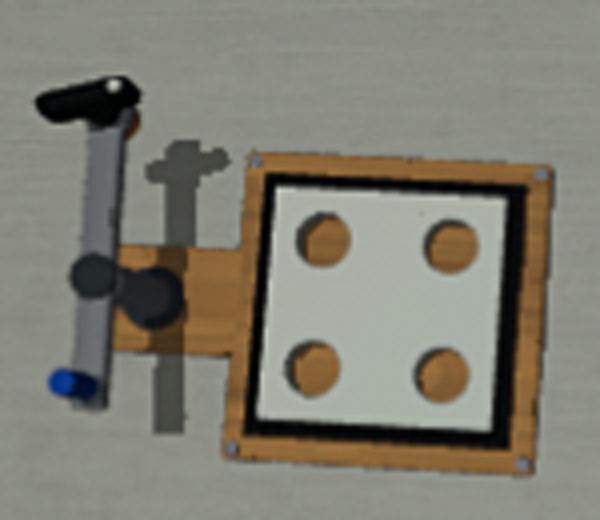

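View pics/mix1.png

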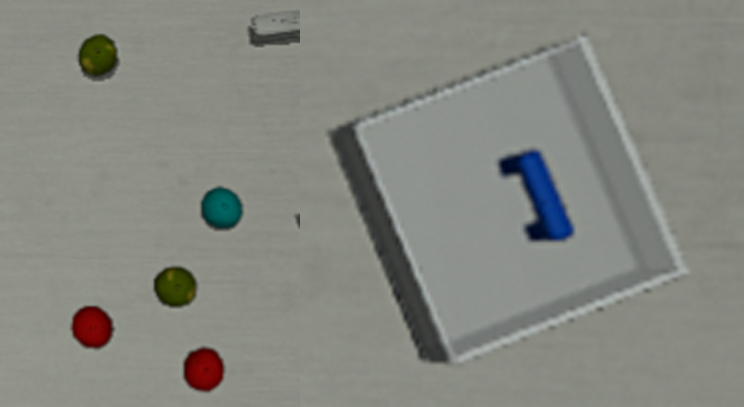

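View pics/s_car.png

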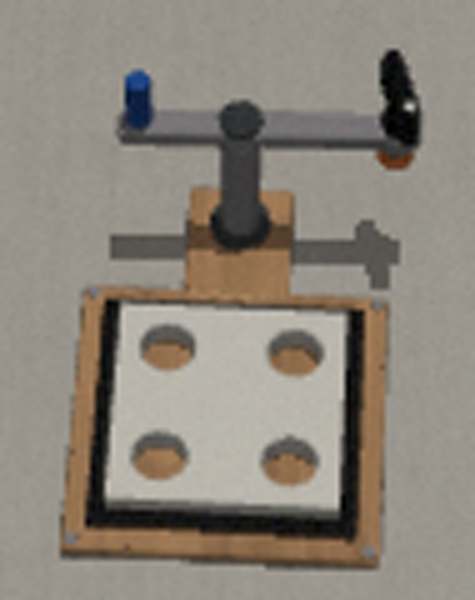

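View pics/s_cov.png

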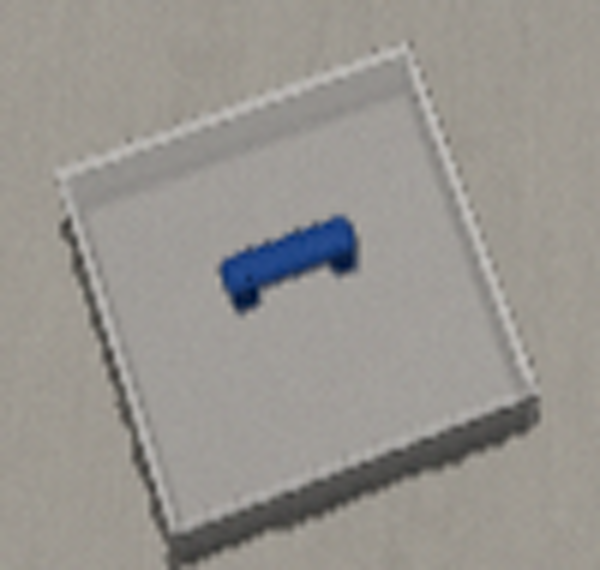

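The top crop shows both limes as yellow-green and clearly different from the red and turquoise balls. The cover is upright with its handle up. I'm measuring everything now.

```bash
cat > meas.py <<'E'
from h import *
S=capture("side");T=capture("top");ms=cam("side");mt=cam("top")
def quad(mask):
    cs,_=cv2.findContours(mask,cv2.RETR_EXTERNAL,cv2.CHAIN_APPROX_NONE); c=max(cs,key=cv2.contourArea)
    hull=cv2.convexHull(c); 
    for e in np.linspace(0.01,0.1,40):
        a=cv2.approxPolyDP(hull,e*cv2.arcLength(hull,True),True)
        if len(a)<=4: break
    # refine: line fit on contour pts per side
    a=a[:,0].astype(float); c=c[:,0].astype(float); L=[]
    for i in range(4):
        p,q=a[i],a[(i+1)%4]; d=(q-p)/np.linalg.norm(q-p); t=(c-p)@d; n=np.abs((c-p)@np.array([-d[1],d[0]]))
        s=c[(n<2.5)&(t>4)&(t<np.linalg.norm(q-p)-4)]
        vx,vy,x,y=cv2.fitLine(s.astype(np.float32),cv2.DIST_HUBER,0,.01,.01).ravel(); L.append(np.cross([x,y,1],[x+vx,y+vy,1]))
    P=[np.cross(L[i-1],L[i]) for i in range(4)]; return np.array([p[:2]/p[2] for p in P]),cv2.contourArea(c.astype(np.float32))
def white(img,box):
    x0,y0,x1,y1=box; h=cv2.cvtColor(img,cv2.COLOR_RGB2HSV); mk=np.zeros(h.shape[:2],np.uint8)
    mk[y0:y1,x0:x1]=cv2.inRange(h,(0,0,150),(179,60,255))[y0:y1,x0:x1]; return mk
def pose(img,m,box,mkf,z):
    q,a=quad(mkf(img,box)); W=np.array([onz(m,*p,z) for p in q]); e=np.roll(W,-1,0)-W
    ang=[np.degrees(np.arctan2(v[1],v[0]))%90 for v in e]
    return W.mean(0),np.linalg.norm(e,axis=1)*1000,ang
E
cat > m1.py <<'E'
from meas import *
print("lime1",tri(ms,(259.2+.3,296.2+.3),mt,(381.8,303.4)))
print("lime2",tri(ms,(353.1,268.5),mt,(344.8,195)))
for u,v,z in((381.8,303.4,.021),(344.8,195,.021)): print(onz(mt,u,v,z))
print("side",onz(ms,259.5,296.5,.021),onz(ms,353.1,268.5,.021))
def crp(a,o,s): return [((x+.5)/s-.5+o[0],(y+.5)/s-.5+o[1]) for x,y in a]
def rep(n,m,pts,z):
    W=np.array([onz(m,*p,z) for p in pts]); e=np.roll(W,-1,0)-W
    print(n,W.mean(0).round(4),(np.linalg.norm(e,axis=1)*1000).round(1),[round(np.degrees(np.arctan2(v[1],v[0])),1) for v in e])
rep("base top",mt,crp([(248,152),(554,167),(532,475),(222,458)],(150,180),4),.01)
rep("base side",ms,crp([(83,288),(388,302),(380,552),(62,545)],(255,115),5),.01)
rep("tray top",mt,crp([(273,184),(508,198),(491,432),(255,419)],(150,180),4),.026)
rep("tray side",ms,crp([(120,305),(348,312),(338,512),(104,500)],(255,115),5),.026)
# cover top face z=.059
f=600/444
def c2(a): return crp([(( x-300)*f,y*f*1.0) for x,y in a],(430,235),5)
rep("cover top",mt,c2([(585,36),(686,270),(455,361),(355,126)]),.059)
rep("cover side",ms,crp([(62,178),(408,47),(538,392),(178,533)],(220,335),6),.059)
print("handle", tri(ms,crp([(288,252)],(220,335),6)[0],mt,c2([(549,195)])[0]))
print("peg",tri(ms,crp([(137,80)],(255,115),5)[0],mt,crp([(65,381)],(150,180),4)[0]))
print("post",tri(ms,crp([(240,118)],(255,115),5)[0],mt,crp([(95,275)],(150,180),4)[0]))
E
python3 m1.py
```

```text
lime1 (array([ 0.45094094, -0.15047455,  0.02436279]), np.float64(0.0009952164654086816))
lime2 (array([ 0.68564067, -0.07330094,  0.02315119]), np.float64(0.00020983184263691421))
[ 0.45046013 -0.15093675  0.021     ]
[ 0.68629049 -0.07333685  0.021     ]
side [ 0.45115166 -0.14905035  0.021     ] [ 0.68576771 -0.07234824  0.021     ]
base top [0.5493 0.1418 0.01  ] [171.5 169.4 169.9 169.8] [np.float64(-92.9), np.float64(176.8), np.float64(87.2), np.float64(-2.7)]
base side [0.5507 0.1442 0.01  ] [172.  161.7 170.  166.5] [np.float64(-2.9), np.float64(-92.9), np.float64(178.8), np.float64(87.8)]
tray top [0.5498 0.1425 0.026 ] [129.3 126.7 127.6 128.1] [np.float64(-93.5), np.float64(176.9), np.float64(87.1), np.float64(-2.3)]
tray side [0.5503 0.1426 0.026 ] [126.4 128.5 124.7 125.5] [np.float64(-1.8), np.float64(-93.3), np.float64(176.8), np.float64(87.4)]
cover top [ 0.482  -0.3665  0.059 ] [138.9 138.3 138.  140. ] [np.float64(-159.2), np.float64(110.8), np.float64(21.5), np.float64(-68.9)]
cover side [ 0.4834 -0.3669  0.059 ] [138.7 138.5 138.  137.3] [np.float64(21.5), np.float64(-69.1), np.float64(-159.0), np.float64(111.2)]
handle (array([ 0.48196046, -0.36608881,  0.10211528]), np.float64(0.0009722464393758206))
peg (array([0.50183659, 0.26850164, 0.14508868]), np.float64(0.0008245258174906972))
post (array([0.55613106, 0.26763985, 0.11505868]), np.float64(0.0007672807623822796))
```

The measurements agree: the carrier centre is (0.550,0.1425) with yaw about -3°, the post and peg fit that with the arm at about 0, and the cover is at (0.4825,-0.3665) with its handle along 21.3°. I'll fetch lime 1 with the jaw axis at 67°, which keeps the fingers clear of its three neighbours.

```bash
cat >> h.py <<'E'
C=np.array([0.550,0.1425]); YAW=np.radians(-3.0)
def car(x,y): c,s=np.cos(YAW),np.sin(YAW); return C+np.array([c*x-s*y,s*x+c*y])
def st(tag=""):
    o=get_obs(); print(tag,"t%.1f"%o["time_s"],"p",o["eef_pos"].round(4),"w%.4f"%o["gripper_width"],"F",o["ft_force"].round(1))
    return o
def R(x,y,z,yaw): reach([x,y,z],qd(np.radians(yaw)))
def M(x,y,z,v=.15,yaw=None): move_straight([x,y,z],v=v,frame=None if yaw is None else qd(np.radians(yaw)))
E
python3 - <<'E'
from h import *
print(car(35,-35) if 0 else (car(.035,-.035),car(-.035,-.035)))
R(.4508,-.150,.25,67); st()
save("w1",capture("wrist"))
m=cam("wrist"); print(proj(m,[.4508,-.150,.0205]))
b,_=blobs(capture("wrist"),(22,100,40),(45,255,255),100); print(b)
for bb in b: print(onz(m,*bb[0],.0205))
E
```

```text
(array([0.58312028, 0.10571621]), array([0.51321621, 0.10937972]))
 t3.3 p [ 0.4512 -0.1493  0.25  ] w0.0881 F [-0.6 -0.2  0.3]
[317.90261457 214.18800303]
[((np.float64(322.4), np.float64(213.7)), 1337, (296, 191, 50, 45)), ((np.float64(474.6), np.float64(408.8)), 265, (462, 400, 25, 20))]
[ 0.45189678 -0.14630242  0.0205    ]
[ 0.70141435 -0.08176293  0.0205    ]
```

View pics/w1.png

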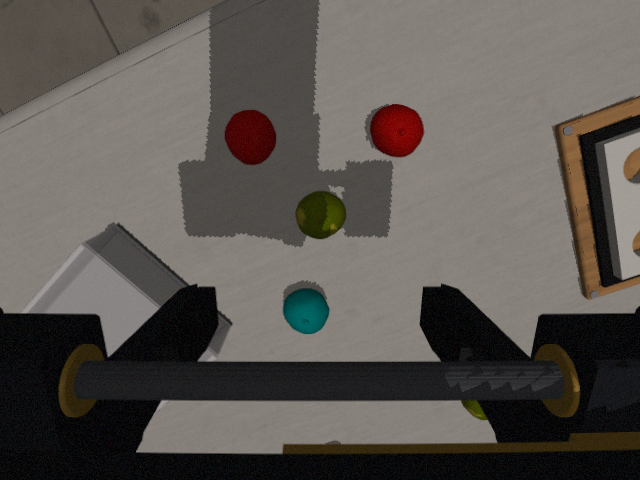

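The wrist view shows the lime at (321,215) between the open fingers, red balls at (250,136) and (397,130), and the turquoise one at (306,310). The jaw axis runs left to right and is clear. I'll pick and place it.

Run:
```python
from h import *
M(.4512,-.1487,.0725,.12); st("down")
close_gripper(20); hold(.2); st("closed")
M(.4512,-.1487,.15,.12); st("up")
d=car(-.035,-.035)
M(d[0],d[1],.15,.2,yaw=87); o=st("over")
save("w2",capture("wrist"))
```

```text
down t5.0 p [ 0.4516 -0.1488  0.073 ] w0.0879 F [0.6 0.2 0.1]
closed t6.0 p [ 0.4512 -0.1486  0.0725] w0.0391 F [ 0.1 -0.2  0.4]
up t6.8 p [ 0.4509 -0.1484  0.1496] w0.0390 F [-0.7 -0.7 -0.8]
over t8.3 p [0.513  0.1079 0.15  ] w0.0393 F [-0.7 -0.2 -1.1]
```

View pics/w2.png

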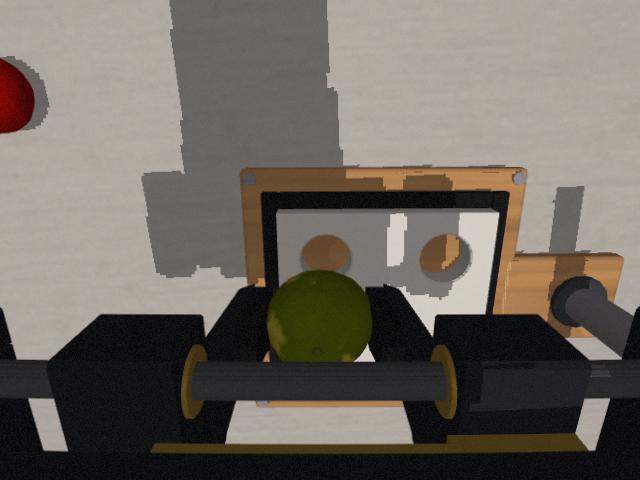

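The lime is held (39 mm) over the tray. I'm checking the dimple pixel against its prediction before lowering.

Run:
```python
from h import *
m=cam("wrist")
for x,y in((-.035,-.035),(-.035,.035)): print(proj(m,[*car(x,y),.026]))
print(onz(m,326,257,.026),car(-.035,-.035),onz(m,444,257,.026),car(-.035,.035))
```

```text
[321.70995481 257.33478589]
[441.02163029 257.11920398]
[0.51314304 0.1118955  0.026     ] [0.51321621 0.10937972] [0.51690126 0.18103592 0.026     ] [0.51687972 0.17928379]
```

```bash
sed -i 's/C=np.array(\[0.550,0.1425\])/C=np.array([0.550,0.1432])/' h.py
python3 - <<'E'
from h import *
d=car(-.035,-.035)
M(d[0],d[1],.0935,.08); st("low")
hold(.2); open_jaws(); hold(.3); M(d[0],d[1],.2,.15); st("rel")
save("w3",capture("wrist")); T=capture("top"); S=capture("side")
save("t3",T); print(blobs(T,(22,100,40),(45,255,255),100)[0]); print(blobs(S,(22,100,40),(45,255,255),100)[0])
mt=cam("top");ms=cam("side"); print("exp",proj(mt,[*d,.04]),proj(ms,[*d,.04]))
E
```

```text
low t9.2 p [0.5137 0.1107 0.0933] w0.0387 F [0.7 2.9 1.3]
rel t11.4 p [0.5127 0.1101 0.1994] w0.0880 F [ 0.9 -1.1  0.1]
[((np.float64(571.7), np.float64(26.6)), 656, (549, 15, 45, 32)), ((np.float64(304.0), np.float64(117.1)), 572, (283, 93, 42, 44)), ((np.float64(345.1), np.float64(195.5)), 254, (337, 186, 17, 19))]
[((np.float64(287.1), np.float64(204.9)), 110, (280, 199, 14, 12)), ((np.float64(353.0), np.float64(268.5)), 196, (345, 261, 17, 16)), ((np.float64(465.2), np.float64(431.6)), 117, (456, 420, 31, 22)), ((np.float64(546.6), np.float64(469.3)), 170, (535, 455, 19, 25))]
exp [258.41106928 272.9335653 ] [286.15035999 203.08094072]
```

View pics/w3.png

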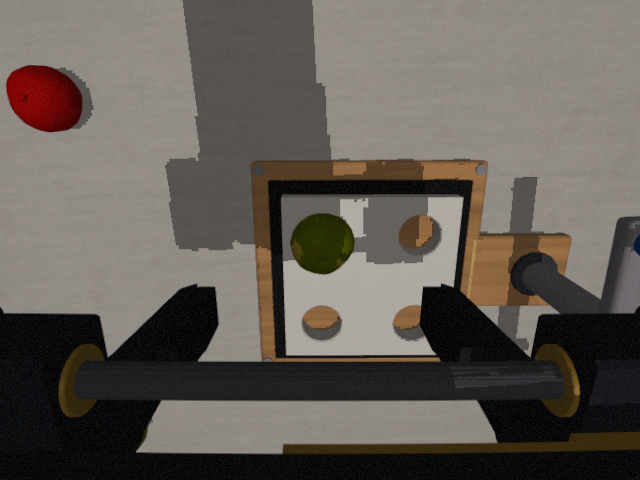

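Lime 1 sits in the dimple at (322,243). Lime 2 is next.

Run:
```python
from h import *
M(.686,-.0727,.2,.2); st()
b=blobs(capture("wrist"),(22,100,40),(45,255,255),300)[0]; m=cam("wrist"); print([(x,onz(m,*x[0],.0205)) for x in b])
M(.686,-.0722,.0725,.12); close_gripper(20); hold(.2); st("closed")
M(.686,-.0722,.15,.12); d=car(.035,-.035)
M(d[0],d[1],.15,.2); st("over"); save("w4",capture("wrist"))
```

```text
t13.0 p [ 0.6856 -0.0717  0.1998] w0.0880 F [-0.8  0.4 -0.9]
[(((np.float64(320.1), np.float64(231.8)), 1746, (291, 204, 56, 57)), array([ 0.68638959, -0.07057365,  0.0205    ]))]
closed t15.2 p [ 0.686  -0.0722  0.0725] w0.0390 F [-0.3 -0.1  0.6]
over t17.2 p [0.5837 0.105  0.1501] w0.0395 F [ 0.1 -0.2 -0.8]
```

View pics/w4.png

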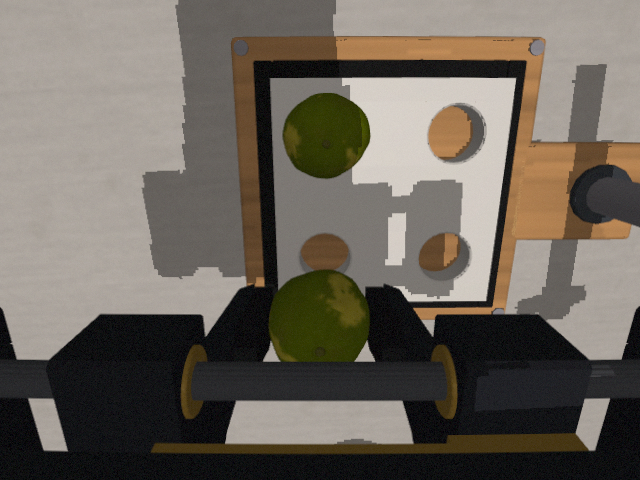

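Lime 1 sits at (326,135), lime 2 is held, and its target dimple is at (325,253). I'm lowering and releasing it.

Run:
```python
from h import *
d=car(.035,-.035)
M(d[0],d[1],.0935,.08); st("low")
hold(.2); open_jaws(); hold(.3); M(d[0],d[1],.25,.15); st("rel")
M(.55,0.0,.3,.25); st()
T=capture("top"); S=capture("side")
save("t5",T); save("s5",S); 
mix=np.hstack([crop(T,200,200,300,310,4)[:440],crop(S,255,150,345,260,4)[:440]]); save("mix5",mix)
mt=cam("top");ms=cam("side")
for n,i,m in(("t",T,mt),("s",S,ms)):
    for b in blobs(i,(22,100,40),(45,255,255),60)[0]: print(n,b)
    for x,y in((.035,-.035),(-.035,-.035)): print("exp",proj(m,[*car(x,y),.04]))
```

```text
low t18.1 p [0.5832 0.1072 0.0932] w0.0392 F [0.  2.5 0.3]
rel t20.6 p [0.5826 0.1065 0.2491] w0.0878 F [ 0.2  0.6 -0.7]
 t21.3 p [0.5501 0.0016 0.2993] w0.0879 F [0.7 0.8 0.4]
t ((np.float64(571.7), np.float64(26.6)), 655, (549, 15, 45, 32))
t ((np.float64(576.1), np.float64(53.2)), 61, (569, 50, 16, 7))
t ((np.float64(304.1), np.float64(117.2)), 567, (283, 93, 42, 44))
exp [260.86892207 240.18850694]
exp [258.41106928 272.9335653 ]
s ((np.float64(316.4), np.float64(203.2)), 64, (311, 196, 10, 15))
s ((np.float64(464.6), np.float64(431.3)), 109, (456, 420, 29, 22))
s ((np.float64(526.5), np.float64(448.5)), 124, (513, 444, 24, 13))
s ((np.float64(546.2), np.float64(469.4)), 180, (536, 458, 18, 22))
exp [312.39649556 204.35897252]
exp [286.15035999 203.08094072]
```

View pics/mix5.png

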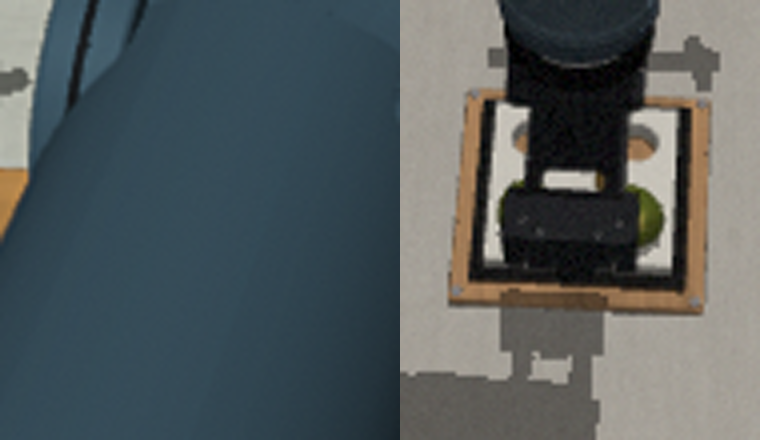

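View pics/t5.png

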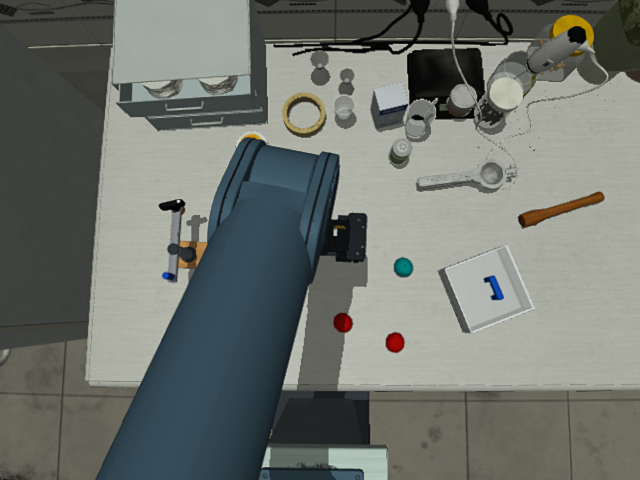

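The robot blocks the top view. The limes look placed in the side view at (283,203) and (318,203). I'll move over the cover, then check both cameras.

Run:
```python
from h import *
M(.4825,-.3665,.3,.25,yaw=111.3); st()
T=capture("top"); S=capture("side"); W=capture("wrist"); save("w6",W)
mix=np.hstack([crop(T,200,200,300,310,4)[:440],crop(S,255,150,345,260,4)[:440]]); save("mix6",mix)
mt=cam("top");ms=cam("side")
P={}
for n,i,m in(("t",T,mt),("s",S,ms)):
    P[n]=[b[0] for b in blobs(i,(22,100,30),(45,255,255),60)[0]]; print(n,P[n])
    for x,y in((.035,-.035),(-.035,-.035)): print("exp",proj(m,[*car(x,y),.04]))
m=cam("wrist"); print("handle exp",proj(m,[.4825,-.3665,.099]))
b=blobs(W,(105,130,30),(128,255,255),100)[0]; print(b)
for x in b: print(onz(m,*x[0],.097))
```

```text
t23.4 p [ 0.4828 -0.3658  0.2999] w0.0880 F [ 0.6  0.5 -0.2]
t [(np.float64(571.8), np.float64(26.6)), (np.float64(576.1), np.float64(53.2)), (np.float64(304.0), np.float64(117.2)), (np.float64(259.4), np.float64(162.6)), (np.float64(260.8), np.float64(240.1)), (np.float64(258.7), np.float64(272.6))]
exp [260.86892207 240.18850694]
exp [258.41106928 272.9335653 ]
s [(np.float64(286.3), np.float64(202.4)), (np.float64(312.6), np.float64(203.8)), (np.float64(461.1), np.float64(428.7)), (np.float64(519.5), np.float64(459.2)), (np.float64(546.2), np.float64(469.1))]
exp [312.39649556 204.35897252]
exp [286.15035999 203.08094072]
handle exp [318.18964413 222.43684865]
[((np.float64(319.8), np.float64(218.8)), 1061, (312, 186, 17, 66))]
[ 0.47979414 -0.36620621  0.097     ]
```

View pics/mix6.png

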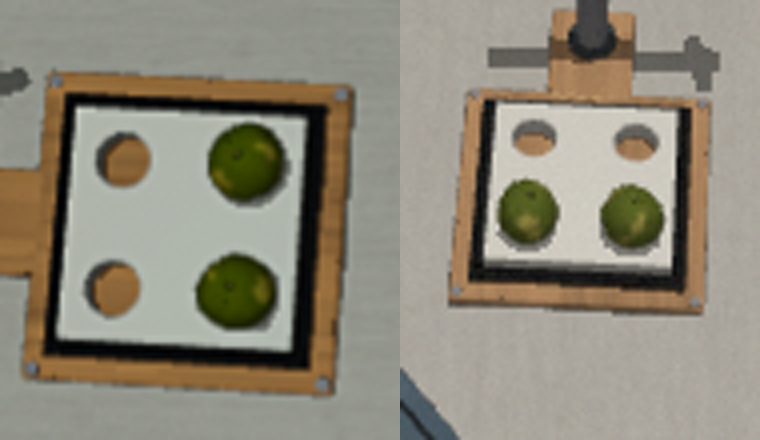

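View pics/w6.png

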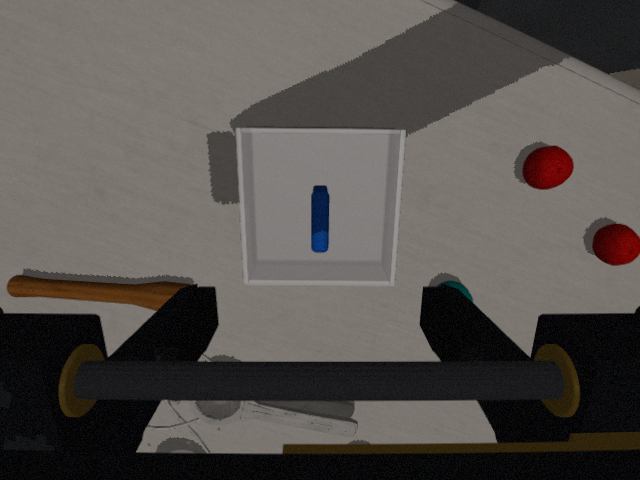

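Both limes lie within 0.5 px of the predicted dimple seats in both views. The cover is undisturbed and its handle lies across the jaws. I'll check its centre with the wrist camera, then grasp.

Run:
```python
from h import *
m=cam("wrist"); W=np.array([onz(m,*p,.059) for p in((237,129),(405,131),(394.5,285),(246,284))]); e=np.roll(W,-1,0)-W
print(W.mean(0),np.linalg.norm(e,axis=1),[np.degrees(np.arctan2(v[1],v[0])) for v in e])
for p in [(320,186),(320,252)]: print(onz(m,*p,.099))
```

```text
[ 0.48271017 -0.36406294  0.059     ] [0.13954306 0.13944182 0.13938797 0.13993132] [np.float64(110.77366290656606), np.float64(21.20159392504249), np.float64(-69.02563206587504), np.float64(-158.73604771050964)]
[ 0.45539926 -0.37565004  0.099     ]
[ 0.50472436 -0.35623393  0.099     ]
```

Run:
```python
from h import *
M(.4826,-.3660,.2,.2,yaw=111.2); M(.4826,-.3660,.138,.1); st("down")
close_gripper(40); hold(.3); st("closed")
M(.4826,-.3660,.27,.15); st("up")
M(C[0],C[1]-.02,.27,.2,yaw=87); o=st("near")
W=capture("wrist"); save("w7",W); save("s7",capture("side")); save("t7",capture("top"))
```

```text
down t24.9 p [ 0.4829 -0.3664  0.1385] w0.0879 F [-0.3 -0.3  0.5]
closed t26.3 p [ 0.4826 -0.3659  0.138 ] w0.0133 F [0.4 1.2 0.8]
up t27.4 p [ 0.4821 -0.3656  0.269 ] w0.0135 F [-0.4  0.3 -2.8]
near t30.0 p [0.55   0.1224 0.27  ] w0.0136 F [ 0.3 -0.4 -2.4]
```

View pics/w7.png

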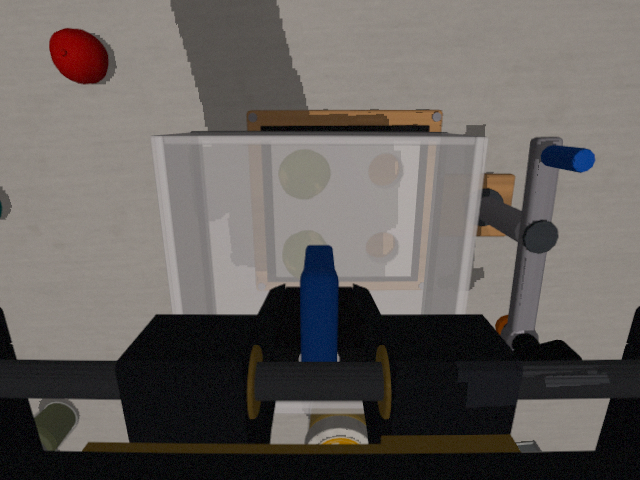

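View pics/s7.png

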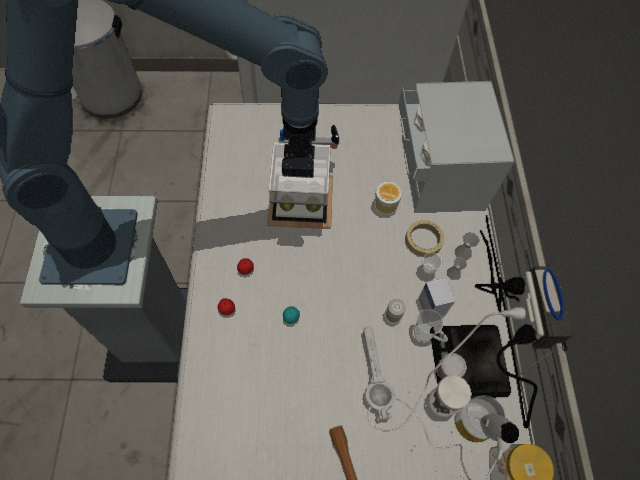

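Run:
```python
from h import *
o=st(); m=cam("wrist")
A=onz(m,153,138,.191);B=onz(m,487,138,.191); print(A,B,np.linalg.norm(A-B),(A+B)/2)
v=B-A; print(np.degrees(np.arctan2(v[1],v[0])))
mid=(A+B)/2; print("inferred centre", mid[:2]+.071*np.array([np.cos(YAW),np.sin(YAW)]), "tcp",o["eef_pos"])
S=capture("side"); save("s7c",crop(S,255,125,345,235,5)); W=capture("wrist"); save("w7c",crop(W,140,100,500,300,2.2))
```

```text
t30.1 p [0.55   0.1227 0.27  ] w0.0136 F [-0.1  0.2 -2. ]
[0.47688059 0.05675374 0.191     ] [0.48413577 0.19648231 0.191     ] 0.1399168016403738 [0.48050818 0.12661802 0.191     ]
87.02768055471228
inferred centre [0.55141088 0.12290217] tcp [0.55003506 0.12269471 0.27003971]
```

View pics/w7c.png

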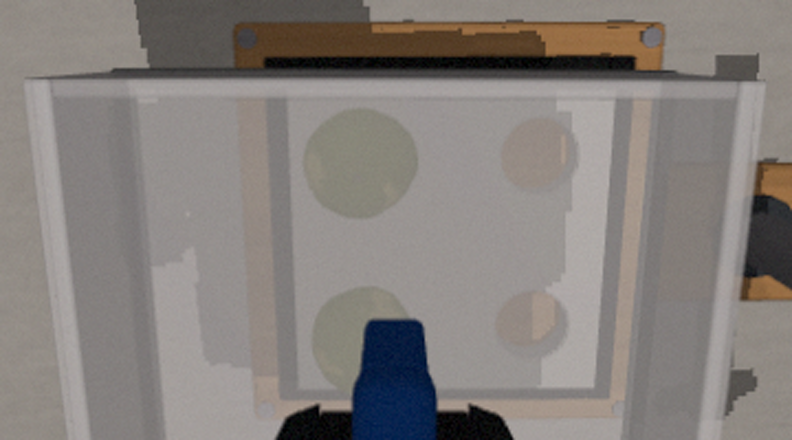

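View pics/s7c.png

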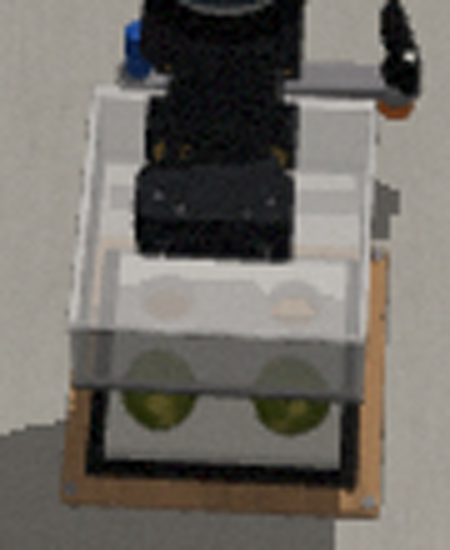

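The cover is gripped centrally and its edges run parallel to the tray (87°). I'll lower it in stages and watch the force.

Run:
```python
from h import *
x,y=C
M(x,y,.235,.1); st()
for z in (.19,.170,.160,.155): M(x,y,z,.05); o=st("z")
save("w8",capture("wrist")); save("s8",crop(capture("side"),255,115,345,235,5))
```

```text
t30.8 p [0.5499 0.1432 0.2347] w0.0134 F [-0.  -0.7 -2.2]
z t31.8 p [0.5502 0.1433 0.1903] w0.0136 F [-0.  -1.5 -2.8]
z t32.4 p [0.5499 0.1431 0.1697] w0.0130 F [ 0.7 -0.1 -2.9]
z t32.7 p [0.5497 0.1431 0.1596] w0.0135 F [ 0.3  0.6 -1.7]
z t33.0 p [0.5498 0.1432 0.1547] w0.0130 F [ 0.2  1.2 -1.6]
```

View pics/w8.png

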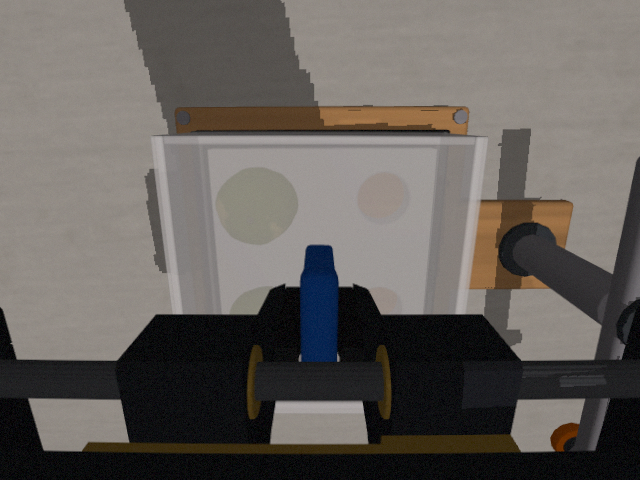

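View pics/s8.png

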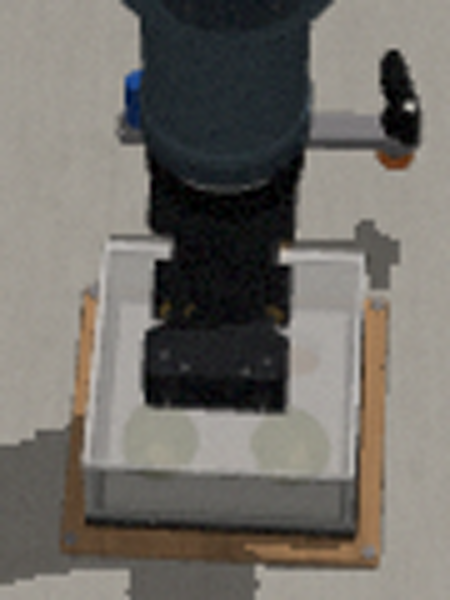

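The cover is round the block and both limes are under it. Now I'll press it home.

Run:
```python
from h import *
x,y=C
for z in (.152,.150,.149,.148,.147,.146,.145):
    M(x,y,z,.02); hold(.15); o=st("cmd%.3f"%z)
    if o["ft_force"][2]>25: break
hold(.3); st()
```

```text
cmd0.152 t33.5 p [0.5504 0.1433 0.1523] w0.0135 F [ 0.5 -1.4  2. ]
cmd0.150 t33.9 p [0.5504 0.1432 0.1503] w0.0132 F [ 1.7 -0.1  4. ]
cmd0.149 t34.3 p [0.5504 0.1433 0.1492] w0.0128 F [0.8 0.  4.3]
cmd0.148 t34.7 p [0.5504 0.1432 0.1488] w0.0135 F [-0.5 -1.7 10.1]
cmd0.147 t35.1 p [0.5505 0.1432 0.1487] w0.0133 F [-4.  -1.3 19.4]
cmd0.146 t35.5 p [0.5506 0.1432 0.1486] w0.0133 F [-6.9 -1.7 29.5]
 t35.8 p [0.5507 0.1432 0.1486] w0.0127 F [-6.1 -1.2 29.4]
```

It came up against a hard stop at TCP z=0.1486, which puts the cover origin at about 11 mm, so it is home. I'll release, back off and look at the cover and clamp.

Run:
```python
from h import *
x,y=C
M(x,y,.1485,.02); open_jaws(); hold(.3); M(x,y,.3,.15); st("up")
M(.5,-.15,.35,.25); st()
T=capture("top"); S=capture("side"); save("w9",capture("wrist"))
save("t9",crop(T,145,185,300,310,5)); save("s9",crop(S,250,110,345,235,5))
mt,ms=cam("top"),cam("side")
```

```text
up t38.7 p [0.5495 0.1431 0.2991] w0.0878 F [ 0.2 -0.1  0.2]
 t40.1 p [ 0.5001 -0.1487  0.3496] w0.0879 F [0.3 0.3 0. ]
```

View pics/t9.png

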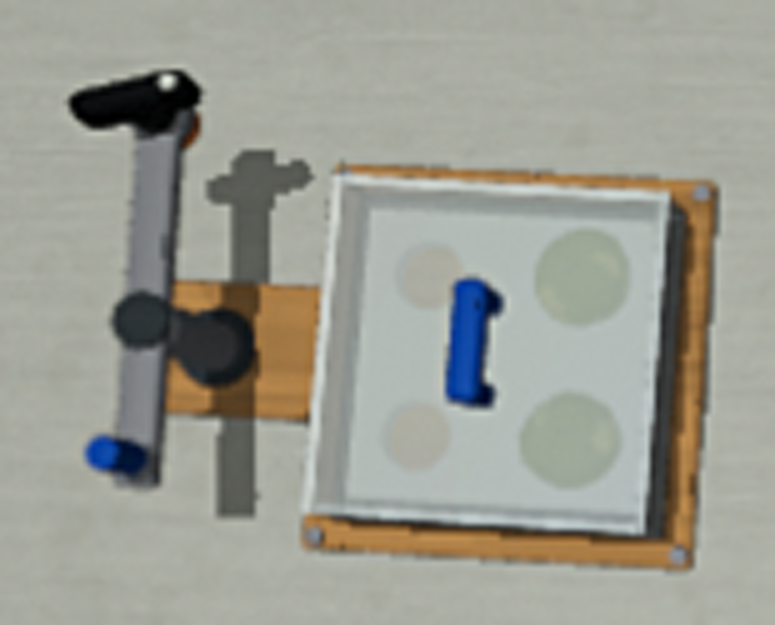

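View pics/s9.png

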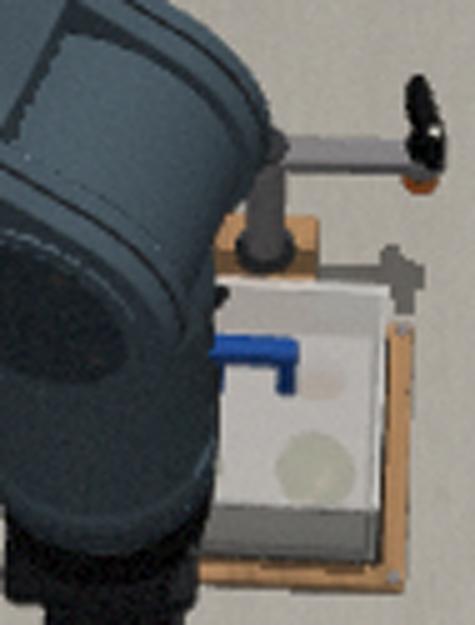

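Run:
```python
from h import *
mt,ms=cam("top"),cam("side")
f=lambda a,o,s:[((x+.5)/s-.5+o[0],(y+.5)/s-.5+o[1]) for x,y in a]
W=np.array([onz(mt,*p,.070) for p in f([(338,172),(670,192),(643,532),(305,517)],(145,185),5)]); e=np.roll(W,-1,0)-W
print("cover",W.mean(0),np.linalg.norm(e,axis=1),"C",C)
post=car(0,.13); print("post",post)
for a in (0,.1):
    th=.18-a+YAW; k=post+.085*np.array([np.cos(th),np.sin(th)]); p=post-.055*np.array([np.cos(th),np.sin(th)])
    print(a,"knob",k,"peg",p)
    print(" side peg top",proj(ms,[*p,.138])*1,"top",proj(mt,[*p,.138]),"knob top",proj(mt,[*k,.142]),proj(ms,[*k,.142]))
    for z in(.08,.075,.07): print("  foot bottom front",z,proj(ms,[k[0],k[1]-.01,z]),proj(mt,[k[0],k[1]-.01,z]))
S=capture("side");T=capture("top")
for n,i in(("s",S),("t",T)):
    for nm,lo,hi in(("or",(5,180,90),(14,255,255)),("blue",(105,130,40),(128,255,255))):
        print(n,nm,[b for b in blobs(i,lo,hi,5)[0]])
save("s10",crop(S,320,120,345,155,14)); save("t10",crop(T,150,190,200,220,12))
```

```text
cover [0.54811999 0.13930307 0.07      ] [0.13967284 0.1405146  0.13914324 0.14378278] C [0.55   0.1432]
post [0.55680367 0.27302184]
0 knob [0.6411122  0.28384181] peg [0.5022511  0.26602068]
 side peg top [282.07115786 133.12297952] top [168.49385296 274.70524085] knob top [162.41390608 203.00179732] [334.56486873 127.13623874]
  foot bottom front 0.08 [333.40381886 144.72001436] [178.45688243 209.79903746]
  foot bottom front 0.075 [333.30627115 145.85133113] [179.28060375 210.3098568 ]
  foot bottom front 0.07 [333.20929981 146.97593768] [180.09559443 210.81523843]
0.1 knob [0.64177121 0.27537095] peg [0.50182468 0.27150183]
 side peg top [281.95113083 131.48221102] top [165.66513018 274.9161697 ] knob top [166.70460222 202.64809183] [334.89737075 129.6551091 ]
  foot bottom front 0.08 [333.72177898 147.20135469] [182.47441628 209.4727574 ]
  foot bottom front 0.075 [333.62301129 148.32833005] [183.27710754 209.98558508]
  foot bottom front 0.07 [333.52482884 149.44860196] [184.07128291 210.4929495 ]
s or [((np.float64(333.5), np.float64(146.7)), 6, (331, 146, 6, 2))]
s blue [((np.float64(300.9), np.float64(180.3)), 108, (291, 177, 18, 11)), ((np.float64(554.1), np.float64(295.1)), 303, (544, 269, 20, 51))]
t or [((np.float64(574.3), np.float64(204.7)), 213, (546, 193, 58, 24)), ((np.float64(588.3), np.float64(197.2)), 14, (583, 196, 10, 4)), ((np.float64(565.0), np.float64(203.6)), 5, (563, 203, 5, 2))]
t blue [((np.float64(392.5), np.float64(111.3)), 6, (390, 111, 6, 2)), ((np.float64(384.0), np.float64(113.2)), 5, (382, 113, 5, 2)), ((np.float64(238.3), np.float64(253.1)), 177, (234, 241, 11, 25)), ((np.float64(167.6), np.float64(275.6)), 65, (162, 272, 12, 8))]
```

View pics/s10.png

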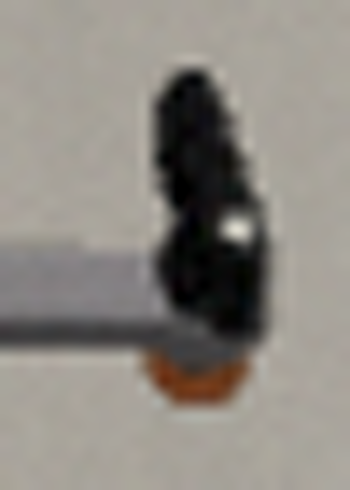

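View pics/t10.png

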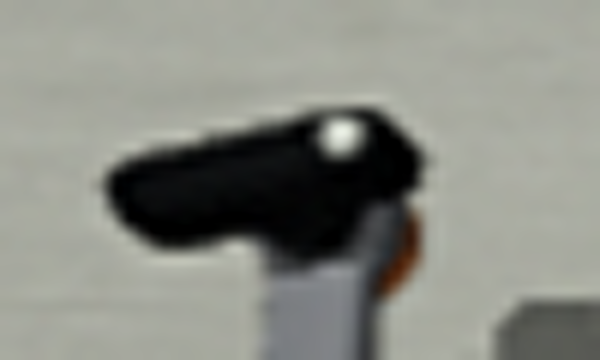

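Run:
```python
from h import *
mt,ms=cam("top"),cam("side")
f=lambda x,y,o,s:((x+.5)/s-.5+o[0],(y+.5)/s-.5+o[1])
T=lambda x,y,z:onz(mt,*f(x,y,(145,185),5),z)
for p,q in(((137,140),(117,485)),((181,140),(160,485))):
    A,B=T(*q,.104),T(*p,.104); print(A,B,np.arctan2(*(B-A)[[1,0]]))
print("post?",T(143,320,.104),T(143,320,.112)); print("base of post",T(215,345,.012))
# tab on carrier: corners
print("tab mid y-edge", T(172,283,.01),T(165,412,.01))
```

```text
[0.49084555 0.27919395 0.104     ] [0.63011281 0.27816698 0.104     ] -0.007373945842914081
[0.49093634 0.26184384 0.104     ] [0.63004671 0.26003786 0.104     ] -0.012981633911536951
post? [0.55672005 0.27192247 0.104     ] [0.5557026  0.26896338 0.112     ]
base of post [0.55733542 0.27302969 0.012     ]
tab mid y-edge [0.58525868 0.29439314 0.01      ] [0.52780483 0.2947825  0.01      ]
```

The arm bar reads -0.01 rad in world, so a≈0.14. The post is at (0.557,0.272) and the foot underside is about 78 mm, which clears the 70 mm cover. I'll grip the peg at about (0.502,0.2725) and swing it round the post.

Run:
```python
from h import *
M(.502,.2725,.28,.25,yaw=50); st()
W=capture("wrist"); save("w11",W); m=cam("wrist")
b=blobs(W,(105,130,30),(128,255,255),60)[0]; print(b,"exp",proj(m,[.502,.2725,.138]))
S=capture("side"); save("s11",crop(S,250,110,345,235,5)); save("t11",crop(capture("top"),145,185,300,310,5))
```

```text
t42.2 p [0.5023 0.2714 0.2802] w0.0882 F [-0.5  0.8  0.6]
[((np.float64(324.2), np.float64(236.5)), 547, (314, 221, 21, 32)), ((np.float64(224.9), np.float64(348.0)), 546, (211, 329, 28, 33))] exp [319.89050894 245.51391981]
```

View pics/w11.png

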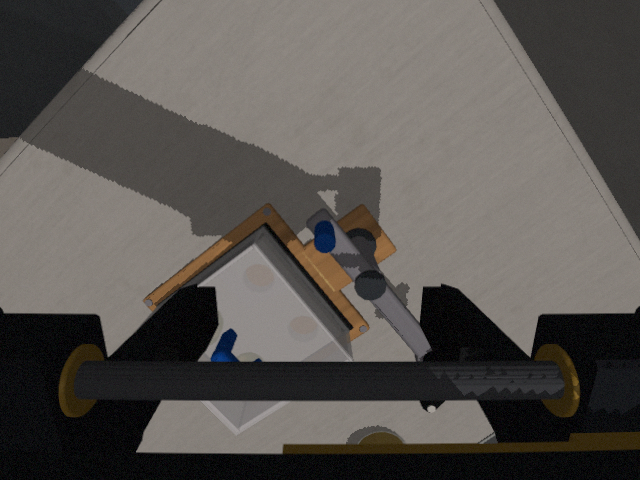

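View pics/s11.png

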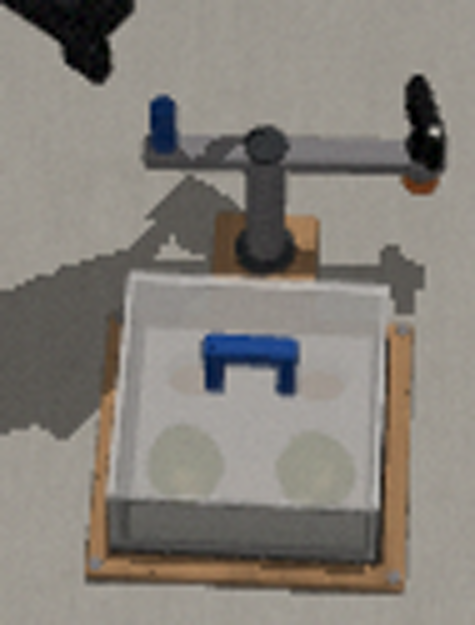

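The peg is centred between the open fingers at (324,237). Going down to grip and swing.

Run:
```python
from h import *
post=np.array([.557,.2725])
M(.502,.2725,.174,.1); st("down"); close_gripper(15); hold(.2); o=st("grip")
r0=o["eef_pos"][:2]-post; a0=np.arctan2(r0[1],r0[0]); print("peg ang",a0,np.hypot(*r0))
end=.18-1.75+YAW+np.pi; print("end ang",end)
a0%= (2*np.pi)
for a in np.linspace(a0,end,14)[1:]:
    p=post+.055*np.array([np.cos(a),np.sin(a)]); M(p[0],p[1],.174,.06)
    o=get_obs(); print("%.2f"%a,o["eef_pos"].round(4),o["ft_force"].round(1),"w%.4f"%o["gripper_width"])
    if np.linalg.norm(o["ft_force"])>25: break
```

```text
down t43.6 p [0.5024 0.2727 0.1746] w0.0881 F [0.4 0.8 0.4]
grip t44.9 p [0.5032 0.2731 0.1743] w0.0132 F [ 5.   2.2 -3.1]
peg ang 3.131353176678038 0.053802179214852905
end ang 1.519232776029963
3.01 [0.5031 0.2794 0.1742] [ 3.5 -2.6 -0.3] w0.0131
2.88 [0.5035 0.2864 0.1741] [ 0.3 -2.6  4.4] w0.0133
2.76 [0.505  0.2933 0.174 ] [-2.1 -1.3  5.9] w0.0131
2.64 [0.5073 0.2999 0.1738] [-3.6 -1.1  5.3] w0.0135
2.51 [0.5105 0.3059 0.1737] [-4.2  0.2  5.6] w0.0137
2.39 [0.5146 0.3115 0.1736] [-4.6  1.   3.8] w0.0133
2.26 [0.5196 0.3162 0.1734] [-5.3  0.9  3. ] w0.0134
2.14 [0.5252 0.3203 0.1732] [-5.3  0.7  1.9] w0.0135
2.02 [0.5314 0.3234 0.1732] [-4.8  2.4 -0.1] w0.0132
1.89 [0.538  0.3258 0.1732] [-4.2  2.9 -2.2] w0.0136
1.77 [0.545  0.3273 0.1732] [-4.   3.9 -3.4] w0.0137
1.64 [0.5521 0.328  0.1733] [-3.4  3.8 -6.3] w0.0134
1.52 [0.5593 0.3279 0.1733] [-1.7  4.5 -8.1] w0.0137
```

Run:
```python
from h import *
post=np.array([.557,.2725])
for a in (1.49,1.46,1.43,1.40):
    p=post+.055*np.array([np.cos(a),np.sin(a)]); M(p[0],p[1],.174,.03)
    hold(.1); o=get_obs(); print("%.2f"%a,o["eef_pos"].round(4),o["ft_force"].round(1),"w%.4f"%o["gripper_width"])
    if abs(o["ft_force"][0])>9: break
open_jaws(); hold(.2); p=o["eef_pos"]; M(p[0],p[1],.30,.15); M(.45,.2,.35,.2); st()
M(.45,-.1,.35,.25)
save("t12",crop(capture("top"),145,185,300,310,5)); save("s12",crop(capture("side"),250,110,345,235,5))
```

```text
1.49 [0.5605 0.3279 0.1733] [-3.7  4.3 -7.1] w0.0134
1.46 [0.5621 0.3277 0.1733] [-3.   4.5 -6.7] w0.0133
1.43 [0.563  0.3276 0.1733] [-5.9  3.9 -4.9] w0.0134
1.40 [0.5633 0.3276 0.1732] [-9.7  2.6 -2.1] w0.0134
 t53.2 p [0.4503 0.2008 0.3497] w0.0882 F [ 0.8  0.9 -0.7]
```

View pics/t12.png

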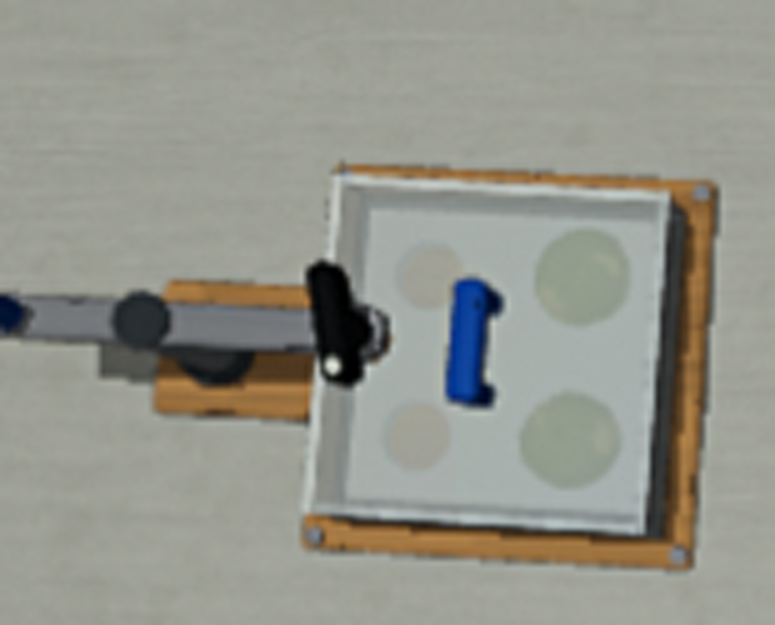

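View pics/s12.png

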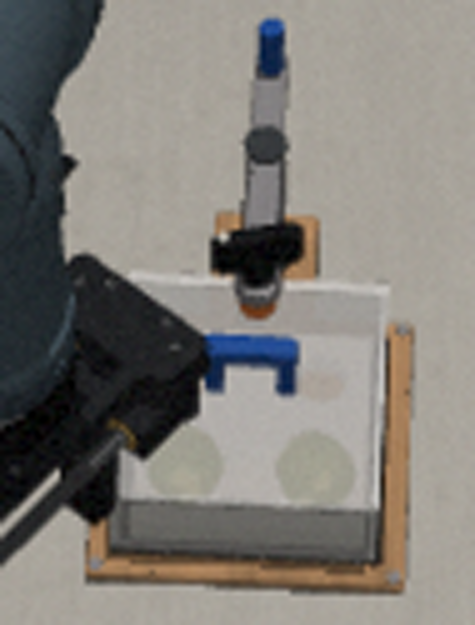

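The arm is at its stop with the foot over the cover (top crop (350,330)), the wing lies roughly along x, and the white dot is at its -x end. To find the touch point I need a low oblique close view of the foot, so I'm working out reachable wrist-camera poses.

```bash
cat > camx.py <<'E'
from h import *
from scipy.spatial.transform import Rotation as Ro
o=get_obs(); m=cam("wrist"); V=m["view"]; Rt=Ro.from_quat(o["tool_rot"]).as_matrix()
c=-V[:3,:3].T@V[:3,3]
CT=Rt.T@(c-o["eef_pos"])           # camera pos in tool
CR=Rt.T@V[:3,:3].T                 # cols: cam x,y,z axes in tool
E
python3 - <<'E'
from camx import *
print(CT.round(4)); print(CR.round(3)); st()
mt=cam("top"); f=lambda x,y,o,s:((x+.5)/s-.5+o[0],(y+.5)/s-.5+o[1])
T=lambda x,y,z:onz(mt,*f(x,y,(145,185),5),z)
A,B=T(322,268,.142),T(344,378,.142); print("wing",A,B,(A+B)/2,np.degrees(np.arctan2(*(A-B)[[1,0]])))
A,B=T(0,314,.104),T(310,330,.104); print("arm dir",np.arctan2(*(B-A)[[1,0]]),"expected stop",.18-1.75+YAW)
F=np.array([.5545,.188,.078])
n=0
for el in (10,15,20,25,30,40):
  for ps in range(0,360,20):
    for roll in (0,90,180,270):
      for d in (.16,.2,.25):
        e,p=np.radians(el),np.radians(ps); back=np.array([np.cos(e)*np.cos(p),np.cos(e)*np.sin(p),np.sin(e)])
        cp=F+d*back; zc=back; xr=np.cross([0,0,1],zc); xr/=np.linalg.norm(xr); yr=np.cross(zc,xr)
        Rc=np.stack([xr,yr,zc],1)@Ro.from_euler('z',roll,degrees=True).as_matrix()
        RT=Rc@CR.T; tp=cp-RT@CT
        pts=[tp+RT@np.array(v) for v in ((.0375,.0935,0),(.0375,-.0935,0),(-.0375,.0935,0),(-.0375,-.0935,0),(0,.06,.064),(0,-.06,.064),(0.04,.09,-.1),(0.04,-.09,-.1),(-.04,.09,-.1),(-.04,-.09,-.1))]
        if min(q[2] for q in pts)<.08: continue
        q=solve_ik(tp,Ro.from_matrix(RT).as_quat())
        if q is None: continue
        n+=1; print(el,ps,roll,d,"tcp",tp.round(3),"toolz",RT[:,2].round(2),"tips",pts[4].round(3),pts[5].round(3),"minz %.3f"%min(q[2] for q in pts))
print(n)
E
```

```text
[ 0.0758 -0.0005 -0.0827]
[[ 0.001  0.956  0.294]
 [ 1.    -0.001 -0.002]
 [-0.002  0.294 -0.956]]
 t54.6 p [ 0.4501 -0.0989  0.3499] w0.0882 F [ 0.6 -0.6  0. ]
wing [0.57195721 0.18932014 0.142     ] [0.52981468 0.17924725 0.142     ] [0.55088595 0.18428369 0.142     ] 13.442604371437993
arm dir -1.620628543857465 expected stop -1.62235987755983
10 60 180 0.16 tcp [0.58  0.231 0.136] toolz [-0.45 -0.77 -0.46] tips [0.603 0.151 0.107] [0.499 0.211 0.106] minz 0.102
10 80 180 0.16 tcp [0.563 0.237 0.136] toolz [-0.16 -0.88 -0.46] tips [0.612 0.17  0.107] [0.494 0.191 0.106] minz 0.102
10 80 180 0.2 tcp [0.57  0.275 0.143] toolz [-0.16 -0.88 -0.46] tips [0.619 0.209 0.113] [0.501 0.23  0.113] minz 0.109
10 80 180 0.25 tcp [0.579 0.324 0.151] toolz [-0.16 -0.88 -0.46] tips [0.628 0.257 0.122] [0.51  0.278 0.122] minz 0.118
10 100 180 0.16 tcp [0.546 0.237 0.136] toolz [ 0.15 -0.88 -0.46] tips [0.615 0.191 0.107] [0.497 0.17  0.106] minz 0.102
10 100 180 0.2 tcp [0.539 0.276 0.143] toolz [ 0.15 -0.88 -0.46] tips [0.608 0.23  0.113] [0.49  0.209 0.113] minz 0.109
10 100 180 0.25 tcp [0.53
[... 28230 characters left out ...]
.211] toolz [-0.42  0.35 -0.84] tips [0.553 0.111 0.157] [0.63  0.203 0.157] minz 0.157
40 320 270 0.25 tcp [0.611 0.078 0.173] toolz [-0.37  0.7  -0.61] tips [0.617 0.098 0.088] [0.558 0.147 0.18 ] minz 0.088
40 340 180 0.16 tcp [0.568 0.183 0.153] toolz [-0.51  0.19 -0.84] tips [0.514 0.139 0.099] [0.556 0.251 0.099] minz 0.099
40 340 180 0.2 tcp [0.596 0.172 0.178] toolz [-0.51  0.19 -0.84] tips [0.543 0.128 0.125] [0.584 0.241 0.125] minz 0.125
40 340 180 0.25 tcp [0.632 0.159 0.211] toolz [-0.51  0.19 -0.84] tips [0.579 0.115 0.157] [0.62  0.228 0.157] minz 0.157
40 340 270 0.25 tcp [0.645 0.104 0.173] toolz [-0.59  0.53 -0.61] tips [0.644 0.124 0.088] [0.571 0.151 0.18 ] minz 0.088
289
```

The arm direction reads -1.621 rad against an expected stop of -1.622, so it is at the stop. The view from azimuth 320°, elevation 15° is clear of the handle and knob, so I'll go there via a raised pose.

```bash
cat > look.py <<'E'
from camx import *
def camtool(F,el,ps,d,roll=180):
    e,p=np.radians(el),np.radians(ps); back=np.array([np.cos(e)*np.cos(p),np.cos(e)*np.sin(p),np.sin(e)])
    cp=F+d*back; xr=np.cross([0,0,1],back); xr/=np.linalg.norm(xr); yr=np.cross(back,xr)
    Rc=np.stack([xr,yr,back],1)@Ro.from_euler('z',roll,degrees=True).as_matrix()
    RT=Rc@CR.T; return cp-RT@CT, Ro.from_matrix(RT).as_quat()
F=np.array([.5545,.188,.078])
def golook(name,el=15,ps=320,d=.25):
    tp,q=camtool(F,el,ps,d)
    reach(tp+np.array([.03,-.03,.12]),q); move_straight(tp,v=.15); hold(.3)
    st("look"); m=cam("wrist"); W=capture("wrist"); save(name,cv2.rotate(W,cv2.ROTATE_180)); np.save(name+".npy",W); np.save(name+"_v.npy",m["view"])
    move_straight(tp+np.array([.03,-.03,.12]),v=.2); return W,m
E
python3 - <<'E'
from look import *
reach([.6,-.05,.35],qd(np.radians(87)))
W,m=golook("l1")
for z in(.07,.075,.08): print(z,proj(m,[F[0],F[1],z]))
E
```

```text
Traceback (most recent call last):
  File "look.py", line 10, in golook
    reach(tp+np.array([.03,-.03,.12]),q); move_straight(tp,v=.15); hold(.3)
    ~~~~~^^^^^^^^^^^^^^^^^^^^^^^^^^^^^^^
workcell.PlanningError: the arm cannot take that pose within its joint ranges
```

Run:
```python
from look import *
print(get_obs()["q"].round(2))
for ps in (300,310,320,330):
  for el in (15,20,25):
    for d in (.2,.25,.3):
      tp,q=camtool(F,el,ps,d)
      r=[]
      for off in ([0,0,0],[0,0,.05],[0,0,.1],[0,0,.15],[.03,-.03,.05]):
        s=solve_ik(tp+np.array(off),q); r.append(None if s is None else np.round(s,2).tolist() if off==[0,0,0] else 1)
      print(ps,el,d,r)
```

```text
[-0.4   0.45  0.56  1.65 -0.26  1.12  1.75]
300 15 0.2 [[-0.38, 1.13, 0.72, 1.48, -1.24, 1.83, -1.89], 1, 1, 1, 1]
300 15 0.25 [[-0.3, 1.14, 0.72, 1.39, -1.2, 1.88, -1.91], 1, 1, 1, 1]
300 15 0.3 [[-0.13, 1.1, 0.54, 1.27, -1.06, 1.84, -2.0], 1, 1, 1, 1]
300 20 0.2 [[-0.41, 1.07, 0.72, 1.52, -1.2, 1.74, -1.91], 1, 1, 1, 1]
300 20 0.25 [[-0.33, 1.08, 0.72, 1.44, -1.16, 1.8, -1.93], 1, 1, 1, 1]
300 20 0.3 [[-0.26, 1.09, 0.72, 1.34, -1.13, 1.86, -1.95], 1, 1, 1, 1]
300 25 0.2 [[-0.54, 1.11, 0.9, 1.57, -1.27, 1.78, -1.87], 1, 1, 1, 1]
300 25 0.25 [[-0.46, 1.1, 0.9, 1.49, -1.23, 1.82, -1.89], 1, 1, 1, 1]
300 25 0.3 [[-0.38, 1.1, 0.9, 1.39, -1.2, 1.88, -1.91], 1, 1, 1, 1]
310 15 0.2 [[-0.3, 1.11, 0.54, 1.34, -1.04, 1.81, -1.92], 1, 1, 1, 1]
310 15 0.25 [[-0.23, 1.14, 0.54, 1.22, -1.02, 1.87, -1.96], 1, 1, 1, 1]
310 15 0.3 [[-0.07, 1.14, 0.36, 1.07, -0.89, 1.88, -2.06], 1, 1, 1, 1]
310 20 0.2 [[-0.42, 1.12, 0.72, 1.4, -1.12, 1.82, -1.87], 1, 1, 1, 1]
310 20 0.25 [[-0.34, 1.14, 0.72, 1.29, -1.09, 1.88, -1.9], 1, 1, 1, 1]
310 20 0.3 [[-0.19, 1.11, 0.54, 1.15, -0.96, 1.86, -2.0], 1, 1, 1, 1]
31
[... 767 characters left out ...]
, -1.86], 1, 1, 1, 1]
320 25 0.3 [[-0.25, 1.11, 0.54, 1.06, -0.86, 1.88, -1.97], 1, 1, 1, 1]
330 15 0.2 [[-0.18, 1.15, 0.18, 1.07, -0.65, 1.85, -2.0], 1, 1, 1, 1]
330 15 0.25 [[0.01, 1.22, -0.18, 0.87, -0.4, 1.9, -2.19], None, None, None, None]
330 15 0.3 [None, None, None, None, None]
330 20 0.2 [[-0.37, 1.15, 0.54, 1.16, -0.85, 1.88, -1.83], 1, 1, 1, 1]
330 20 0.25 [[-0.15, 1.14, 0.18, 0.97, -0.61, 1.87, -2.03], 1, 1, None, None]
330 20 0.3 [None, None, None, None, None]
330 25 0.2 [[-0.49, 1.15, 0.72, 1.24, -0.93, 1.86, -1.75], 1, 1, 1, 1]
330 25 0.25 [[-0.34, 1.13, 0.54, 1.08, -0.81, 1.87, -1.87], 1, 1, 1, 1]
330 25 0.3 [[-0.13, 1.13, 0.18, 0.88, -0.57, 1.89, -2.06], 1, None, None, None]
```

```bash
sed -i 's/def golook(name,el=15,ps=320,d=.25)/def golook(name,el=15,ps=310,d=.25)/; s/\[.03,-.03,.12\]/[0,0,.10]/g' look.py
python3 - <<'E'
from look import *
W,m=golook("pics/l1")
for z in(.07,.075,.08): print(z,proj(m,[F[0],F[1],z]))
E
mv pics/pics/* pics/ 2>/dev/null; ls pics | tail -4
```

```text
look t59.6 p [0.6387 0.0874 0.164 ] w0.0880 F [ 0.3  0.4 -0.3]
0.07 [317.87461016 223.78756744]
0.075 [317.85350328 230.95445954]
0.08 [317.83219295 238.19620455]
w7c.png
w8.png
w9.png
wrist0.png
```

Run:
```python
from h import *
W=np.load("pics/l1.npy"); save("l1r",cv2.rotate(W,cv2.ROTATE_180)); save("l1c",crop(cv2.rotate(W,cv2.ROTATE_180),250,170,410,290,5))
```

```text
(no output)
```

View pics/l1r.png

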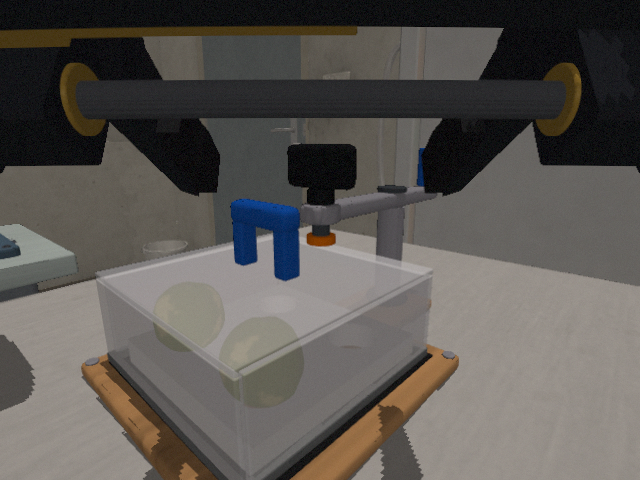

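View pics/l1c.png

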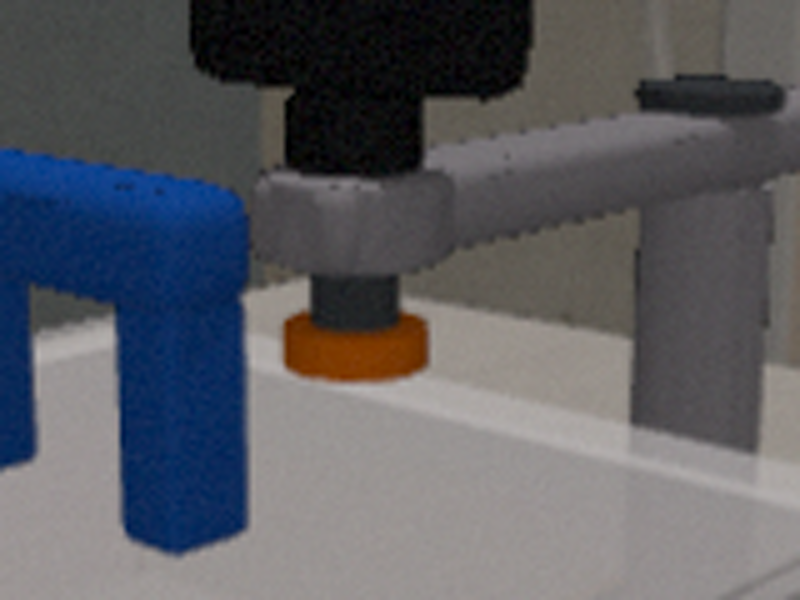

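This gives an excellent close view: the orange foot (underside at crop (357,381)) hangs clearly above the cover. I'm measuring its height against the known 92 mm bar underside.

```bash
cat > foot.py <<'E'
from h import *
def footz(W,view,verbose=True):
    m=dict(cam("wrist")); m["view"]=view
    b,mk=blobs(W,(5,150,80),(16,255,255),60)
    roi=[x for x in b if abs(x[0][0]-318)<40 and 190<x[0][1]<290]; x=max(roi,key=lambda r:r[1]); bx=x[2]
    # original image is upside down: underside = smallest row. subpixel edge along centre columns
    sat=cv2.cvtColor(W,cv2.COLOR_RGB2HSV)[:,:,1].astype(float)
    uc=bx[0]+(bx[2]-1)/2
    rows=[]
    for u in range(int(uc)-3,int(uc)+4):
        col=sat[bx[1]-5:bx[1]+6,u]; t=(col.min()+col.max())/2; i=np.argmax(col>t); rows.append(bx[1]-5+i-1+(t-col[i-1])/(col[i]-col[i-1]))
    r=np.mean(rows)
    axis=np.array([.5545,.188]); c=-view[:3,:3].T@view[:3,3]; d=c[:2]-axis; d/=np.linalg.norm(d)
    zs=np.linspace(.06,.09,61); pr=[proj(m,[*(axis+.01*d),z])[1] for z in zs]
    z=np.interp(r,pr,zs)
    if verbose: print("foot box",bx,"col",uc,"row %.2f"%r,"z %.4f"%z,"rows",np.round(rows,1))
    wpx=bx[2]; return z,r,uc,m,d,axis
E
python3 - <<'E'
from foot import *
W=np.load("pics/l1.npy");v=np.load("pics/l1_v.npy")
z,r,uc,m,d,axis=footz(W,v)
print("axis proj",proj(m,[*axis,.075]),"cover corner etc")
# widths: foot 20mm
n=np.array([-d[1],d[0]]); print("exp foot edges",proj(m,[*(axis+.01*n),.078]),proj(m,[*(axis-.01*n),.078]))
for zz,rad in((.092,.0135),(.092,.009)): print("collar bottom exp rotated crop row",(479-proj(m,[*(axis+rad*d),zz])[1]-170+.5)*5-.5)
for zz in(.114,.142): print("wing",zz,(479-proj(m,[*(axis+.006*d),zz])[1]-170+.5)*5-.5)
E
```

```text
foot box (305, 234, 28, 13) col 318.5 row 233.35 z 0.0794 rows [233.4 233.4 233.4 233.3 233.3 233.3 233.3]
axis proj [317.85350328 230.95445954] cover corner etc
exp foot edges [302.81020544 235.24618539] [332.86869267 235.3348879 ]
collar bottom exp rotated crop row 290.4655994797808
collar bottom exp rotated crop row 282.55424704062403
wing 0.114 105.54393009158656
wing 0.142 -125.12086364656415
```

The raw foot height is 79.4 mm, but the bar underside and wing read about 2.5 mm high in the same view. Corrected, the foot is at about 77 mm, some 7 mm above the cover, and a wing zero along the arm gives 77.5 mm. That means about 3.9 rad to touch and 5.5 rad in total. I'll grip the wing with the fingertips above the handle top and turn joint 7 in stages, looking in between.

Run:
```python
from h import *
K=[.5524,.1876]
R(K[0],K[1],.30,103.4); o=st(); print(o["q"].round(3))
W=capture("wrist"); save("w20",W); m=cam("wrist"); print(proj(m,[*K,.142]))
M(K[0],K[1],.182,.1); st("down"); 
close_gripper(12); hold(.3); o=st("grip"); print(o["moment"].round(3))
```

```text
t62.9 p [0.5525 0.1872 0.2996] w0.0885 F [-0.  -0.3 -0.3]
[ 0.328  0.669 -1.072  1.68   0.629  1.181  0.897]
[319.55830878 240.05969686]
down t64.3 p [0.5527 0.1878 0.1827] w0.0878 F [0.2 0.6 0.4]
grip t65.7 p [0.5521 0.1892 0.1821] w0.0121 F [-0.   4.9 -2.8]
[ 1.016 -0.037 -0.006]
```

View pics/w20.png

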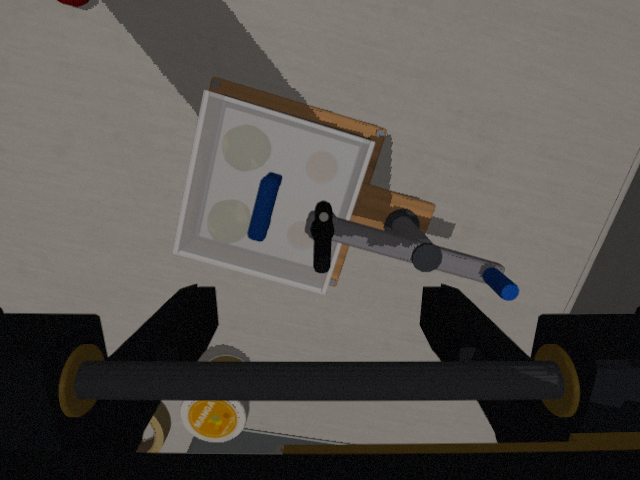

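Gripped (12 mm). The y force suggests the axis is about 1.5 mm further in +y, so I'll shift to null it. Then I'll turn clockwise in small steps, first checking the sign.

```bash
cat >> h.py <<'E'
from scipy.spatial.transform import Rotation as Ro
def yaw_now(o=None):
    o=o or get_obs(); y=Ro.from_quat(o["tool_rot"]).as_matrix()[:,1]; return np.arctan2(y[1],y[0])
def turn(rad,step=.25,fmax=20):
    """turn tool clockwise by rad with joint 7; returns turned angle"""
    y0=yaw_now(); q=np.array(get_obs()["q"]); n=max(1,int(np.ceil(rad/step))); tot=0; prev=y0
    for i in range(n):
        qq=q.copy(); qq[6]=q[6]-rad*(i+1)/n; movej(qq); o=get_obs(); y=yaw_now(o); tot+= (prev-y+np.pi)%(2*np.pi)-np.pi; prev=y
        print("turned %.3f"%tot,"q7 %.2f"%o["q"][6],"F",o["ft_force"].round(1),"Mz %.3f"%o["moment"][2],"w%.4f"%o["gripper_width"],"p",o["eef_pos"].round(4))
        if np.linalg.norm(o["ft_force"])>fmax: print("STOP force"); break
    return tot
E
python3 - <<'E'
from h import *
M(.5524,.1895,.182,.05); hold(.2); st(); print("yaw",np.degrees(yaw_now()))
turn(.1)
E
```

```text
t66.2 p [0.5522 0.1895 0.182 ] w0.0120 F [-1.5  2.   1.4]
yaw 103.3981076259257
turned 0.098 q7 0.70 F [-0.7  1.9  0.1] Mz -0.000 w0.0122 p [0.5523 0.1896 0.182 ]
```

Run:
```python
from h import *
t=turn(2.9,.29); print("stage",t,"yaw",np.degrees(yaw_now())); st()
```

```text
turned 0.284 q7 0.41 F [-0.7  3.9 -1.5] Mz 0.004 w0.0120 p [0.5523 0.19   0.1821]
turned 0.572 q7 0.12 F [ 0.8  4.4 -3.8] Mz -0.034 w0.0118 p [0.5524 0.1903 0.1821]
turned 0.862 q7 -0.17 F [ 1.2  6.1 -3.6] Mz -0.048 w0.0120 p [0.5524 0.1907 0.1821]
turned 1.152 q7 -0.46 F [ 1.   6.8 -6. ] Mz -0.018 w0.0117 p [0.5524 0.191  0.1821]
turned 1.442 q7 -0.75 F [ 2.7  7.7 -5.8] Mz -0.038 w0.0118 p [0.5528 0.1911 0.1821]
turned 1.732 q7 -1.04 F [ 5.2  8.6 -7.9] Mz -0.008 w0.0118 p [0.5531 0.1911 0.1821]
turned 2.022 q7 -1.33 F [ 5.2  7.6 -8.8] Mz -0.065 w0.0118 p [0.5536 0.191  0.1822]
turned 2.313 q7 -1.62 F [ 6.9  7.9 -9. ] Mz -0.094 w0.0117 p [0.5539 0.1908 0.1822]
turned 2.603 q7 -1.91 F [ 7.   8.1 -8.8] Mz -0.053 w0.0118 p [0.5542 0.1905 0.1821]
turned 2.893 q7 -2.20 F [ 7.1  7.2 -8.4] Mz -0.073 w0.0116 p [0.5545 0.1902 0.1822]
stage 2.8934199626767576 yaw -67.97056586198147
 t70.2 p [0.5545 0.1902 0.1822] w0.0116 F [ 7.1  7.2 -8.4]
```

I've turned 2.99 rad so far. Releasing for a look at the foot.

Run:
```python
from look import *
open_jaws(); hold(.2); o=st("open"); p=o["eef_pos"]; M(p[0],p[1],.30,.15)
M(.60,.05,.32,.2)
W,m=golook("pics/l2"); save("l2c",crop(cv2.rotate(W,cv2.ROTATE_180),250,170,410,290,5))
from foot import *
footz(np.load("pics/l1.npy"),np.load("pics/l1_v.npy")); footz(W,m["view"]); st()
```

```text
open t71.6 p [0.5523 0.1896 0.182 ] w0.0882 F [-0.7  1.3  0.1]
look t75.3 p [0.6395 0.0877 0.1637] w0.0882 F [-0.5 -0.4  1.1]
foot box (305, 234, 28, 13) col 318.5 row 233.35 z 0.0794 rows [233.4 233.4 233.4 233.3 233.3 233.3 233.3]
foot box (306, 226, 28, 13) col 319.5 row 225.02 z 0.0738 rows [225.1 225.  225.  225.  225.  225.  225. ]
 t76.0 p [0.6389 0.0875 0.2619] w0.0878 F [-0.5 -0.1 -0.9]
```

View pics/l2c.png

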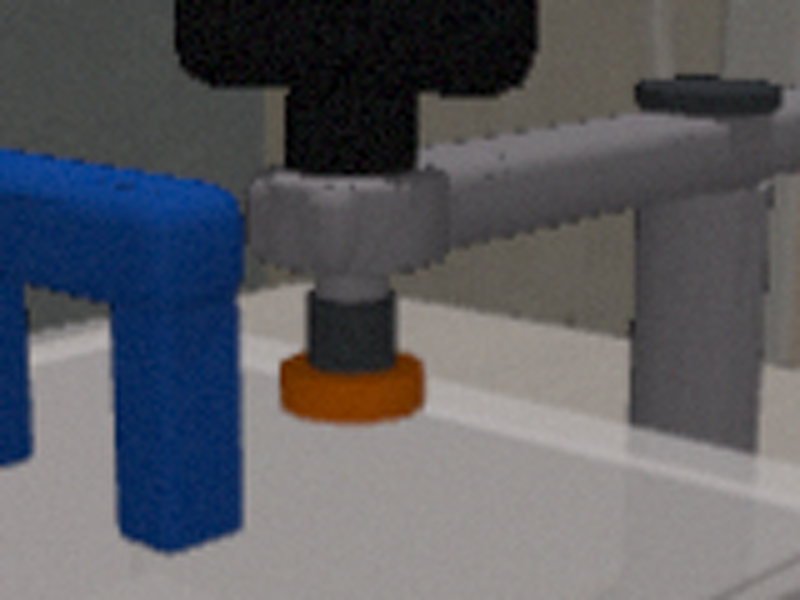

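The foot dropped 8.33 px (5.6 mm) for 2.99 rad, against 5.7 mm expected, and is about 1.5 mm above the cover. I'll turn 1.9 rad more, which should leave 1.8–2.3 mm of spring travel and is safe. The foot's measured drop until it stops then gives the exact touch angle.

Run:
```python
from h import *
K=[.5532,.1898]
R(K[0],K[1],.30,112.0); st(); M(K[0],K[1],.182,.1)
close_gripper(12); hold(.3); o=st("grip"); print("q7",o["q"][6])
t=turn(1.9,.19); print("stage",t,"yaw",np.degrees(yaw_now()))
```

```text
t79.1 p [0.5533 0.1896 0.2999] w0.0884 F [-0.6  0.6  0.2]
grip t81.9 p [0.5532 0.1898 0.182 ] w0.0121 F [ 0.1  0.9 -0.3]
q7 0.9426892259952658
turned 0.186 q7 0.76 F [-0.2  0.1  0.2] Mz -0.038 w0.0122 p [0.5532 0.1898 0.182 ]
turned 0.374 q7 0.57 F [ 0.4  0.4 -0.8] Mz -0.020 w0.0119 p [0.5531 0.1899 0.182 ]
turned 0.563 q7 0.38 F [-0.4  1.3 -1.5] Mz -0.030 w0.0121 p [0.5532 0.1899 0.182 ]
turned 0.752 q7 0.19 F [ 0.9  0.9 -1.1] Mz 0.000 w0.0119 p [0.5532 0.19   0.182 ]
turned 0.942 q7 0.00 F [-0.5  1.4 -2.4] Mz -0.011 w0.0120 p [0.5532 0.19   0.182 ]
turned 1.132 q7 -0.19 F [ 1.3  1.8 -1.2] Mz -0.102 w0.0117 p [0.5532 0.19   0.182 ]
turned 1.322 q7 -0.38 F [ 1.1  3.2 -2.2] Mz -0.041 w0.0118 p [0.5532 0.19   0.182 ]
turned 1.512 q7 -0.57 F [ 1.5  3.8 -2.5] Mz -0.043 w0.0120 p [0.5533 0.19   0.1821]
turned 1.702 q7 -0.76 F [ 2.3  3.4 -3.9] Mz 0.023 w0.0120 p [0.5533 0.19   0.1821]
turned 1.892 q7 -0.95 F [ 1.7  4.2 -2.5] Mz -0.044 w0.0118 p [0.5533 0.19   0.1821]
stage 1.89188825612838 yaw 3.604142126342058
```

Run:
```python
from look import *
hold(.2); open_jaws(); hold(.2); p=get_obs()["eef_pos"]; M(p[0],p[1],.30,.15)
M(.60,.05,.32,.2)
W,m=golook("pics/l3"); save("l3c",crop(cv2.rotate(W,cv2.ROTATE_180),250,170,410,290,5))
from foot import *
footz(W,m["view"]); st()
M(.45,-.1,.35,.25); save("t21",crop(capture("top"),145,185,300,310,5))
```

```text
look t91.0 p [0.6392 0.0873 0.1635] w0.0880 F [-0.2  0.  -0.5]
foot box (305, 223, 28, 14) col 318.5 row 222.40 z 0.0719 rows [222.6 222.4 222.4 222.4 222.4 222.3 222.3]
 t91.7 p [0.6385 0.0871 0.2617] w0.0878 F [-0.2 -0.1 -0.6]
```

View pics/l3c.png

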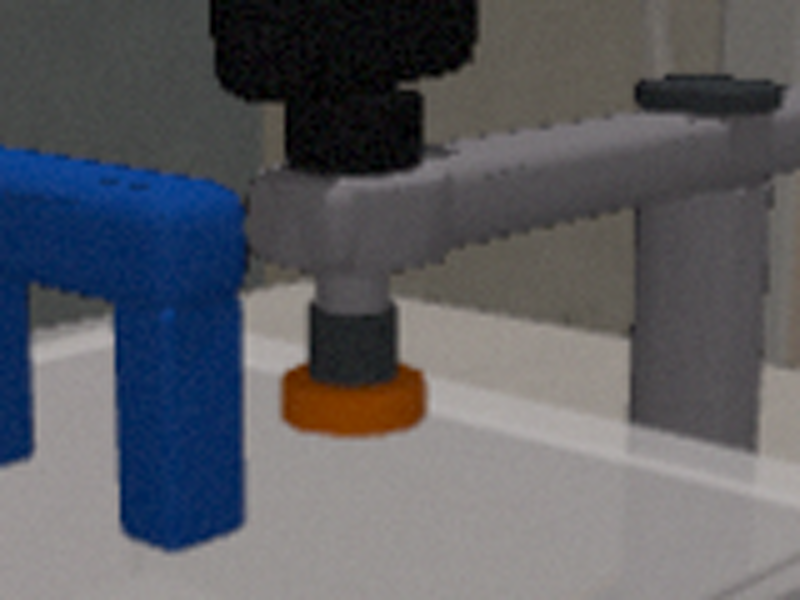

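View pics/t21.png

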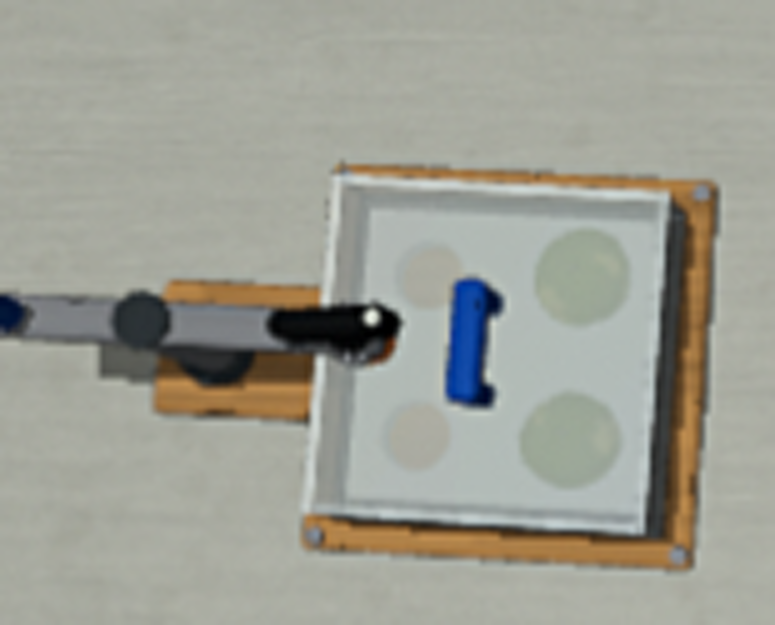

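From the last free view (71.8 mm by wing angle) the foot sank only 1.83 mm and stopped: touch came about 0.96 rad after it. Both estimates put touch at 3.94–3.95 rad total. I've turned 4.88, so the spring is at about 1.8 mm and 0.637 rad more makes the quarter turn. The wing now lies along the arm (top crop (325,325)), with jaw yaw 3.6°.

Run:
```python
from h import *
K=[.5532,.1899]
R(K[0],K[1],.30,3.6); st(); M(K[0],K[1],.182,.1); y0=yaw_now()
close_gripper(12); hold(.3); o=st("grip"); print("q7",o["q"][6],np.degrees(y0),np.degrees(yaw_now()))
t=turn(.637,.16); hold(.3); print("stage",t,"yaw",np.degrees(yaw_now()))
open_jaws(); hold(.2); p=get_obs()["eef_pos"]; M(p[0],p[1],.30,.15); st()
```

```text
t94.2 p [0.5535 0.1883 0.2993] w0.0882 F [-0.2 -0.9 -0.3]
grip t97.0 p [0.5533 0.1899 0.182 ] w0.0124 F [ 1.5 -0.2 -0.8]
q7 -0.9332228555445898 3.5952984504922534 3.5987342356467673
turned 0.156 q7 -1.09 F [ 0.1  0.2 -0.6] Mz -0.068 w0.0118 p [0.5533 0.1899 0.182 ]
turned 0.312 q7 -1.25 F [-0.1 -0.6  0.2] Mz 0.017 w0.0118 p [0.5533 0.1899 0.182 ]
turned 0.471 q7 -1.40 F [ 1.4  0.6 -0.2] Mz 0.012 w0.0119 p [0.5533 0.1899 0.182 ]
turned 0.629 q7 -1.56 F [ 1.  -0.7 -0.4] Mz 0.005 w0.0122 p [0.5534 0.1899 0.1821]
stage 0.6294050653299847 yaw -32.772278885746466
 t100.7 p [0.5529 0.1895 0.2991] w0.0882 F [ 0.3  0.6 -1.4]
```

Now the final check of the foot, wing, arm, cover and limes.

Run:
```python
from look import *
from foot import *
M(.60,.05,.32,.2)
W,m=golook("pics/l4"); save("l4c",crop(cv2.rotate(W,cv2.ROTATE_180),250,170,410,290,5)); footz(W,m["view"])
M(.45,-.15,.35,.25)
T=capture("top");S=capture("side"); save("t22",crop(T,145,185,300,310,5)); save("s22",S)
f=lambda x,y,o,s:((x+.5)/s-.5+o[0],(y+.5)/s-.5+o[1])
st()
```

```text
look t103.9 p [0.6395 0.0875 0.1636] w0.0881 F [-0.4  1.2 -0.6]
foot box (306, 223, 28, 14) col 319.5 row 222.35 z 0.0719 rows [222.4 222.4 222.3 222.4 222.4 222.4 222.4]
 t106.2 p [ 0.4504 -0.1488  0.3498] w0.0880 F [-0.   0.1 -0.3]
```

View pics/l4c.png

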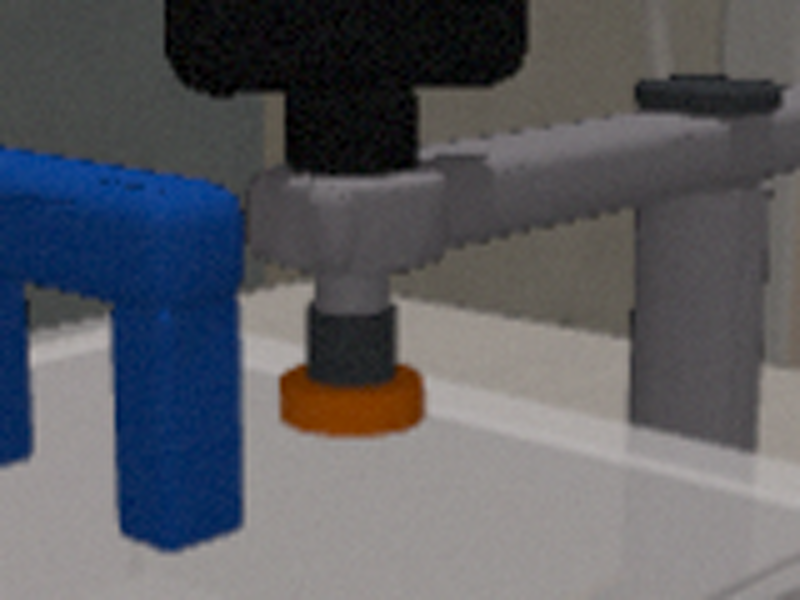

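View pics/t22.png

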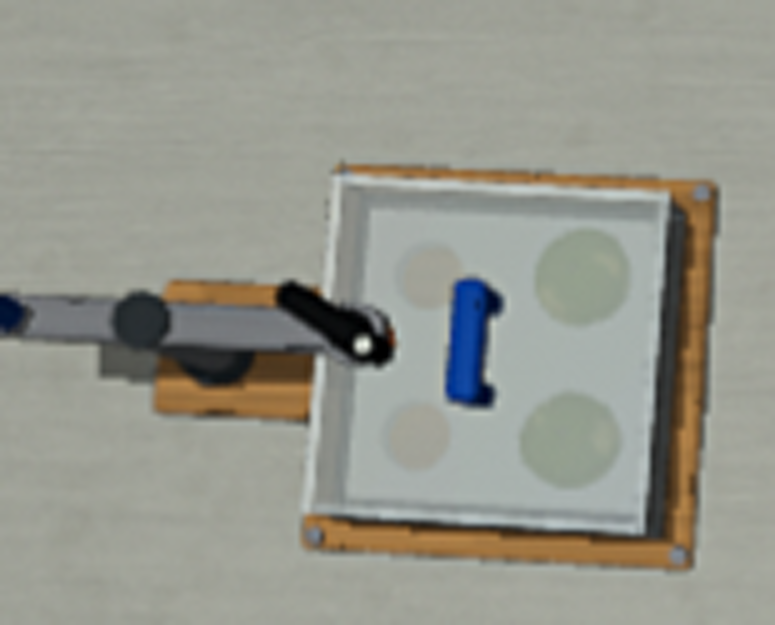

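View pics/s22.png

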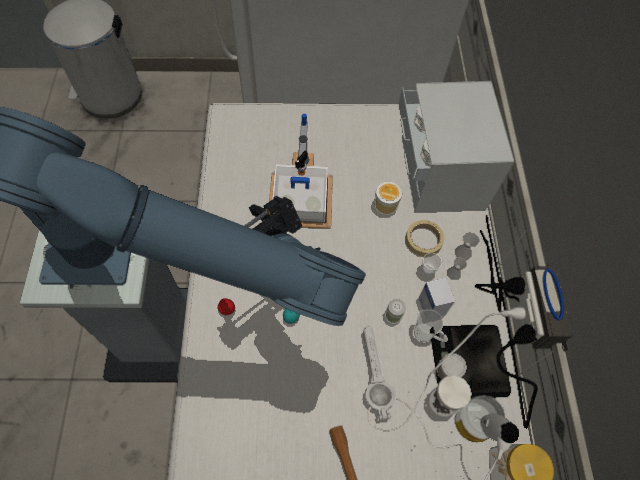

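The foot row is unchanged (222.35 against 222.40) while the wing turned a further 36°, so the foot is bearing on the cover with about 3.0 mm of spring travel. The cover, limes and bystanders look undisturbed. Handing in.

```bash
python3 -c "
from workcell import *
finish_job(); print(get_obs()['time_s'])"
```

```text
the job is handed in; nothing more can be done
the job is handed in; nothing more can be done
```

The job is done and handed in at about 106 s of the 210 s allowed; no verdict is reported.

**What I did:** I set both limes present into the two dimples farthest from the clamp post and pressed the cover down to a hard stop. I then swung the arm to its stop and turned the knob about 5.51 rad. Touch came at about 3.95 rad, so the knob is about 1.56 rad past it.

**Last checks:**
- **Limes:** before covering, both were within 0.5 px of the predicted dimple seats in the side and top views. The last top picture shows them unmoved under the cover.
- **Cover:** it reached its stop at about 29 N, with its origin at roughly 11 mm.
- **Arm:** its direction read -1.621 rad against an expected -1.622.
- **Clamp foot:** its height did not change over the last 0.63 rad of turning, so it bears on the cover. I calculate about 3.0 mm of spring travel.
- **Bystanders:** the jar, shaker and press look to be where they started.

**Disagreements:**
- The close wrist view reads heights about 2 mm too high: the foot resting on the 70 mm cover read 71.9 mm. I took the touch point from how far the foot dropped before it stopped, which agrees with the knob-angle estimate.
- A rough top-view estimate puts the cover centre about 4 mm from where the gripper set it. That is within the 7 mm tolerance.

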